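# Change over the cake press and put the spare moulds away

## Robot

A 6-joint arm with a two-finger parallel gripper is mounted at the origin on the work surface. World frame = base frame: x ahead of the robot, y to its left, z up, the work surface at z = 0. Lengths are in m, angles in degrees, forces in N, time in s.
With the tool pointing down it reaches from about 0.325 to 0.85 m from the base axis. Payload 4.4 kg.
Tool frame: the origin (TCP) lies at the very end of the fingers, on their centre line; the grasp point (between the pads) lies 19 mm behind it; z points along the fingers, y is the line along which they close (so a half turn about z gives the same grasp; the last joint's range is limited). The gripper opens to 94 mm and grips with 3 to 60 N. Pads are 16 mm wide; open, the fingers measure 119 mm over their backs; the gripper's body (75 mm by 177 mm) begins 78 mm behind the grasp point.
Start: joints at [-81.331, 11.837, 88.321, -0, 79.842, -8.623], TCP at [0.171, -0.549, 0.205] pointing down, gripper open.
Joint ranges: [-156.59, 156.59], [-49.26, 127.26], [12.9, 141.05], [-63.56, 243.56], [4.71, 150.69], [-161.64, 161.64]. Speed limits (degrees/s): [159.86, 159.86, 180, 180, 180, 180].

## Interface

Orientations are given as [roll, pitch, yaw] about the fixed x, y, z axes, in that order (R = Rz(yaw) Ry(pitch) Rx(roll)).
In Python, from workcell import state, read_camera, finish_job, recognise, outline_of gives the robot as it stands. The module is installed in compiled form; this text tells all that it offers.
- The arm moves only by the tool move_arm, never from a script. Its argument "series" is a list of rows, each an object with "translation": the shift along the world's x, y, z in units of 25 mm (1.0 is 25 mm), a list of three; "yaw": the turn about the world's z in units of 0.1 rad (1.0 is 0.1 rad). A call has 1 to 20 rows; each row shifts and turns the commanded pose from where the row before left it; what a row does not reach is not made up. A row lasts 1/12 s, in which the tool goes at most 41.7 mm and 7.16 degrees, less where a joint would pass 70% of its speed; a pose out of reach is approached as far as the arm can. A call with a number of a shift or a turn outside -1 to 1 is refused whole. A call with a gripper value outside its range is refused whole. "grip" is the opening, from -1 (shut) to 1 (fully open), so that 0 is half open, set as the call begins (left out, the last holds). The fingers move at their own pace and stop on an object; the grip force is fixed at half the most. Time passes only in rows, so rows that do not move let the fingers close. It gives the time, the measured TCP pose, the force, the opening and the grip force at its end, in the units of the state.
- state(): the state, without advancing time (a new reading comes with each control period).
- read_camera(name): name is "scene" or "side" or "wrist"; returns a dict with "img" (480x640x3 uint8, red, green, blue), "range_z" (480x640 float32, m along the optical axis (not along the pixel's ray), 0 where there is no reading), "fx", "fy", "cx", "cy" (pixels), "extrinsics" (4x4, takes a point from world to camera coordinates). Camera axes: x right, y down, z forward; pixel columns grow to the right and rows downward; lengths in m; the calibration is good to about 2 mm. A picture is of the moment at which its call begins.
- finish_job(): hands the job in; it is judged then, once.
Trained networks look in a picture, given as the dict that the camera call returned (one of the last four; its "shot" number tells which), for a name from the list of things; names that differ only in an ending like _2 or _b are one class to them, and where a whole thing is asked for, a point or a joint stands for the part that bears it (a point fixed in the world has none). Each returns a list of dicts, best first, with "conf" (0 to 1); they miss things now and then, are a little off and sometimes report something else, mostly with a low value. They report only what shows in the picture. A call takes as long as a camera call. They do not tell look-alikes from the thing itself.
- recognise(picture, label): "location" ([column, row] as shares, 0 to 1, of the picture: columns of its width, rows of its height, amid what is visible of it).
- outline_of(picture, label): "region" (480x640 bool, what is visible of it) and "location" ([column, row] as shares, 0 to 1, of the picture: columns of its width, rows of its height, amid what is visible of it).
The state is a dict: "time_s": time; "qpos": joint angles; "dq": joint speeds; "tau": joint torques, N m; "tool_pos": TCP position; "tool_rot": TCP orientation; "force": force on the tool from outside, world axes, zero at the start; "wrist_torque": the same for the moment, N m; "gripper_width": finger opening in m; "grasp_force": force on a finger pad.
Only numpy, scipy, OpenCV 4.12 (cv2) and the standard library are available. Lean on these libraries where they do the work, as an engineer would, in place of code of your own. Each camera call takes 0.05 s, during which the arm holds its last target. There are 200 camera calls.

## Task

Change the cake press over to the orange mould: take the blue mould out of the press and seat the orange one flat and square in the press's pocket, its handle tab in the slot at the front. Put the blue mould and every other loose mould away in the cabinet's top drawer, each right way up and flat on the floor of a compartment of its own, then slide the drawer fully shut; leave the other things on the bench where they are.

Things in the scene. Friction and masses are not known exactly. Their poses are not given: they have to be found in the camera images.
- orange_mould (a point): orange plastic cake mould, for the press, 33 mm high, 180 g: base plate 84 x 58 x 9 mm, a handle tab 22 wide and 9 thick out of one short end (124 mm long over all), on the plate a raised block 62 x 38 x 24 mm with a turtle-shell cavity in its top. Point: middle of plate and block, 16.5 mm above the underside. Own x along it (tab to -x, ending 82 mm from the point), y across, z up
- blue_mould (a point): blue plastic cake mould, at first in the press, 33 mm high, 180 g: base plate 84 x 58 x 9 mm, a handle tab 22 wide and 9 thick out of one short end (124 mm long over all), on the plate a raised block 62 x 38 x 24 mm with a flower cavity in its top. Point: middle of plate and block, 16.5 mm above the underside. Own x along it (tab to -x, ending 82 mm from the point), y across, z up
- white_mould (a point): white plastic cake mould, sometimes absent, 33 mm high, 180 g: base plate 84 x 58 x 9 mm, a handle tab 22 wide and 9 thick out of one short end (124 mm long over all), on the plate a raised block 62 x 38 x 24 mm with a flower cavity in its top. Point: middle of plate and block, 16.5 mm above the underside. Own x along it (tab to -x, ending 82 mm from the point), y across, z up
- green_mould (a point): green plastic cake mould, sometimes absent, 33 mm high, 180 g: base plate 84 x 58 x 9 mm, a handle tab 22 wide and 9 thick out of one short end (124 mm long over all), on the plate a raised block 62 x 38 x 24 mm with a flower cavity in its top. Point: middle of plate and block, 16.5 mm above the underside. Own x along it (tab to -x, ending 82 mm from the point), y across, z up
- yellow_mould (a point): yellow plastic cake mould, sometimes absent, 33 mm high, 180 g: base plate 84 x 58 x 9 mm, a handle tab 22 wide and 9 thick out of one short end (124 mm long over all), on the plate a raised block 62 x 38 x 24 mm with a flower cavity in its top. Point: middle of plate and block, 16.5 mm above the underside. Own x along it (tab to -x, ending 82 mm from the point), y across, z up
- press_pocket (a point): centre of the floor of the pocket in the bed (190 x 150 mm) of the green cake press: a mould's outline, 89 x 63 mm, 9 mm deep, plus a 27 mm wide slot for the tab, out to the bed's front edge; floor 30 mm, rim 39 mm above the bench. Own x to the back (the tab points to -x), z up. The fixed lid lies back from 110 mm behind the point, rising to 130 mm above the bench
- drawer (a joint): opening of the top drawer of the low mould cabinet (wood, white fronts, 324 mm wide, 130 mm high), m: 0 = shut, 0.19 = fully out; starts about half open. Slides easily (about 1.5 N) along -x of drawer_floor and stays where it is left
- drawer_handle (a point): middle of the drawer's bar handle: level steel bar 11 mm thick, 130 mm long along own y, 35 mm in front of the drawer's front panel (gap 29 mm), 100 mm above the bench; own x points into the cabinet. The panel's top is 116 mm above the bench
- drawer_floor (a point): point on the drawer's floor, midway across and 90 mm behind the front panel's inside; 72 mm above the bench; moves with the drawer; own x to the back, y to the left. Floor from x -90 to 118 and y -138 to 138 mm; three dividers along x (4 thick, 12 high) leave four 66 mm wide compartments, centred on y = -105, -35, 35, 105 mm; side and back walls 16 mm high. When shut, 46 mm of height inside
- red_bowl: small red plastic bowl, 90 mm wide, 42 mm high; a bystander, origin at the middle of its underside
- steel_bowl: steel bowl, 130 mm wide, 60 mm high; a bystander, origin at the middle of its underside
- wood_slat: wooden gauge slat 200 x 28 x 12 mm lying on the bench; a bystander, origin at the middle of its underside
- scraper: cream plastic dough scraper, 110 x 100 mm, 10 mm high at its bead; a bystander, origin at the middle of its underside
- pastry_brush: pastry brush lying on the bench; a bystander, origin at the middle of its underside
- sesame_jar: amber jar with red lid, 68 mm wide, 95 mm high; a bystander, origin at the middle of its underside
- measure_cup: red plastic cup, 70 mm wide, 65 mm high; a bystander, origin at the middle of its underside
Things that resemble listed ones, but are neither listed nor needed, are in the scene too. Of the things shaped like the part that bears green_mould, the green one is meant. There is more than one size of the part that bears yellow_mould; the job needs the larger.

How it is judged:
By the outcome, as a careful person would: the job done as asked, in the order asked, and still so for the second after the job is handed in, with the robot touching nothing.
Of mould_white, mould_green, mould_yellow only 2 to 3 are there at a start; the rules pass over those that are not, and their reading is None.
At some moment in a run one of mould_orange, mould_blue, mould_white, mould_green, mould_yellow may be knocked a few centimetres aside while the robot is not near it.
Once in a run the grip may slacken for a moment while it holds something.
It also fails if it takes over 208 s, if anything falls off the work surface, if the arm or the gripper's body presses on something with over 40 N, if the wrist force passes 120 N, or if a joint passes its speed limit or range.

## Working session

There is one attempt and no reset: what is moved stays moved. The work goes in short steps, Python scripts to look and compute and a tool call to move; the robot and the scene stay as the last step left them, time stands still between calls to the robot, and variables do not carry over. Pictures are saved under pics/ and viewed, at most 14 in all, crops included, and the job is handed in when it is done.

Besides the shell and the picture viewer there is one more tool, called after "Call:" as name(argument=value, ...), one argument or row to a line, values as JSON. move_arm: Moves the arm, as the interface text tells. Its arguments: {"type":"object","properties":{"series":{"type":"array","items":{"type":"object","properties":{"translation":{"type":"array","items":{"type":"number"}},"yaw":{"type":"number"}}}},"grip":{"type":"number"}},"required":["series"]}

```bash
mkdir -p pics
cat > h.py <<'E'
import numpy as np, cv2
from workcell import state, read_camera, finish_job, recognise, outline_of
def cloud(p):
    z=p["range_z"]; v,u=np.mgrid[0:480,0:640]
    P=np.stack([(u-p["cx"])/p["fx"]*z,(v-p["cy"])/p["fy"]*z,z],-1)
    E=np.asarray(p["extrinsics"]); W=(P-E[:3,3])@E[:3,:3]
    W[z<=0]=np.nan
    return W
def save(p,n,box=None,s=1):
    im=p["img"][:,:,::-1]
    if box: im=im[box[1]:box[3],box[0]:box[2]]
    cv2.imwrite("pics/"+n,cv2.resize(np.ascontiguousarray(im),None,fx=s,fy=s,interpolation=cv2.INTER_CUBIC))
E
python3 - <<'E'
from h import *
for c in ["scene","side"]:
    p=read_camera(c); save(p,c+"0.png"); W=cloud(p); np.savez(c+"0.npz",W=W,img=p["img"])
    E=np.asarray(p["extrinsics"]); print(c,"cam at",-E[:3,:3].T@E[:3,3])
    for l in ["orange_mould","blue_mould","white_mould","green_mould","yellow_mould","drawer_handle","red_bowl","measure_cup"]:
        for r in outline_of(p,l)[:4]:
            m=r["region"]; q=W[m]; q=q[~np.isnan(q[:,0])]
            if len(q): print(l,round(r["conf"],2),[int(r["location"][0]*640),int(r["location"][1]*480)],m.sum(),np.median(q,0).round(3),q[:,2].max().round(3))
print(state())
E
```

```text
scene cam at [ 1.23703704 -0.05334153  1.26846673]
orange_mould 0.92 [149, 254] 695 [ 0.499 -0.446  0.014] 0.041
blue_mould 0.85 [285, 275] 740 [ 0.61  -0.078  0.044] 0.069
green_mould 0.81 [221, 226] 592 [ 0.428 -0.248  0.017] 0.042
green_mould 0.74 [184, 332] 2097 [ 0.724 -0.335  0.025] 0.065
green_mould 0.65 [165, 198] 636 [ 0.311 -0.414  0.014] 0.04
yellow_mould 0.62 [278, 229] 586 [ 0.433 -0.096  0.015] 0.04
yellow_mould 0.62 [245, 190] 273 [ 0.288 -0.203  0.01 ] 0.029
yellow_mould 0.21 [404, 206] 677 [0.374 0.267 0.017] 0.026
drawer_handle 0.86 [409, 249] 4392 [0.546 0.237 0.076] 0.135
red_bowl 0.79 [456, 194] 620 [0.345 0.427 0.023] 0.047
measure_cup 0.8 [517, 271] 695 [0.615 0.537 0.038] 0.07
side cam at [-0.26794528 -0.95790933  1.26160911]
orange_mould 0.88 [422, 355] 695 [ 0.473 -0.46   0.013] 0.04
green_mould 0.79 [362, 385] 208 [ 0.282 -0.43   0.011] 0.34
green_mould 0.47 [347, 338] 42 [ 0.355 -0.281  0.009] 0.014
yellow_mould 0.62 [313, 335] 280 [ 0.274 -0.214  0.013] 0.031
measure_cup 0.25 [374, 247] 127 [ 0.626 -0.09   0.061] 0.601
{'time_s': 0.9, 'qpos': array([-8.13294277e+01,  1.18367096e+01,  8.83216346e+01, -5.96075483e-04,
        7.98409063e+01, -8.62363736e+00]), 'dq': array([-0.03945048,  0.04386776, -0.06378379, -0.0753223 ,  0.15876602,
       -0.09505843]), 'tau': array([ 6.32424853e-04, -3.70875013e+01, -2.81764483e+01,  6.99343393e-02,
        2.74131523e-02, -6.21336667e-06]), 'tool_pos': array([ 0.17091567, -0.54901589,  0.20545103]), 'tool_rot': array([1.79999347e+02, 6.92477521e-04, 1.72943148e+01]), 'force': array([-0.35111321, -0.92047248,  0.10019189]), 'wrist_torque': array([-0.01860028, -0.00844841, -0.02582057]), 'grasp_force': 0.0, 'gripper_width': 0.09424683325941537}
```

View pics/scene0.png

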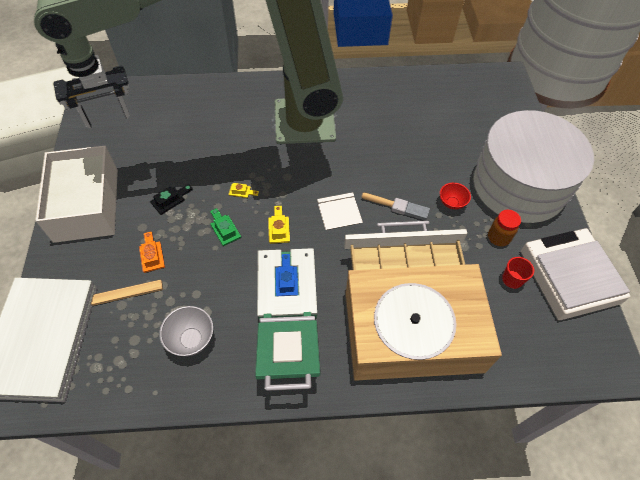

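Run:
```python
import cv2,numpy as np
im=np.load("scene0.npz")["img"][:,:,::-1]
cv2.imwrite("pics/crop0.png",cv2.resize(np.ascontiguousarray(im[160:400,110:430]),None,fx=2.5,fy=2.5,interpolation=cv2.INTER_CUBIC))
```

```text
(no output)
```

View pics/crop0.png

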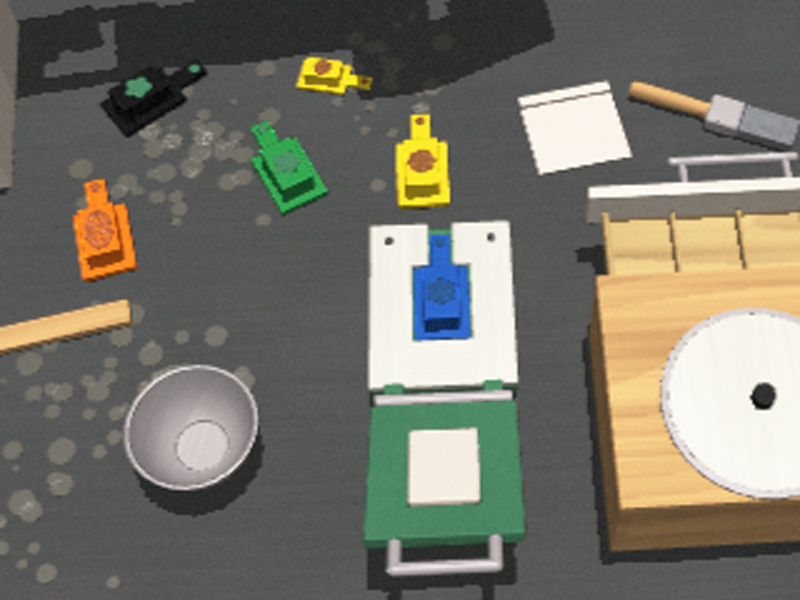

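View pics/side0.png

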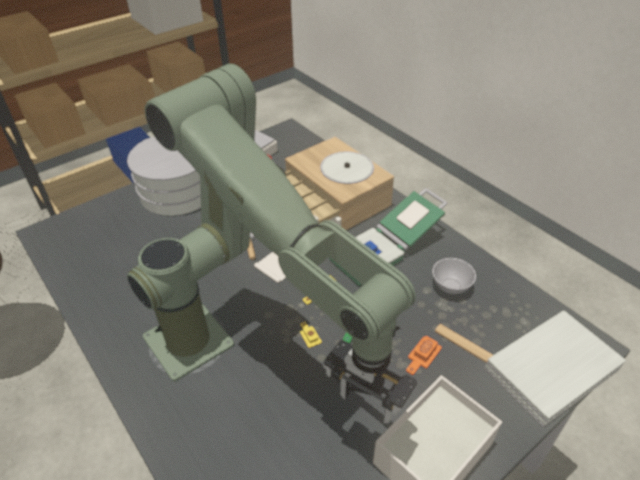

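The scene shows orange at (150,253), blue in the press at (286,275), green at (225,227) and large yellow at (279,225); there is no white mould. The look-alikes are a black mould with a green flower at (168,198), which fails on colour, and a smaller yellow one at (242,190), which is clearly smaller in the crop. I'll leave both where they are. The drawer is half open towards the robot, with its handle at (404,228).

```bash
cat >> h.py <<'E'
HUE={"orange":(5,17),"yellow":(22,34),"green":(45,80),"blue":(105,125)}
def mould(W,img,col,box=None,base=0.0):
    """pose of mould from colour + cloud: (x,y,yaw), rect sizes for plate and block"""
    hsv=cv2.cvtColor(img,cv2.COLOR_RGB2HSV); lo,hi=HUE[col]
    m=(hsv[...,0]>=lo)&(hsv[...,0]<=hi)&(hsv[...,1]>130)&(hsv[...,2]>50)&np.isfinite(W[...,0])
    if box is not None: m&=(abs(W[...,0]-box[0])<box[2])&(abs(W[...,1]-box[1])<box[2])
    m&=(W[...,2]<base+.06)&(W[...,2]>base-.01)
    n,l,s,c=cv2.connectedComponentsWithStats(m.astype(np.uint8))
    k=1+np.argmax(s[1:,4]); q=W[l==k]
    top=q[q[:,2]>base+.027]; (cx,cy),(w,h),a=cv2.minAreaRect((top[:,:2]*1000).astype(np.float32))
    if w<h: a+=90; w,h=h,w
    c=np.array([cx,cy])/1000; low=q[:,:2].mean(0)
    allr=cv2.minAreaRect((q[:,:2]*1000).astype(np.float32))
    far=q[np.linalg.norm(q[:,:2]-c,axis=1)>.062][:,:2]; tab=far.mean(0) if len(far) else low
    yt=np.degrees(np.arctan2(*(c-tab)[::-1]))
    a=(a-yt+90)%180-90+yt
    return dict(pix=c_pix(l==k),c=c.round(4),yaw=round(float((a+180)%360-180),1),yaw_tab=round(float(yt),1),block=(round(w),round(h)),rect=[round(x) for x in allr[1]],ztop=round(float(np.percentile(q[:,2],95)),4),n=len(q))
def c_pix(m):
    v,u=np.nonzero(m); return (int(u.mean()),int(v.mean()))
E
python3 - <<'E'
from h import *
d=np.load("scene0.npz");W=d["W"];img=d["img"]
print(mould(W,img,"orange",(.5,-.446,.1)))
print(mould(W,img,"yellow",(.433,-.096,.09)))
print(mould(W,img,"green",(.428,-.248,.09)))
print(mould(W,img,"blue",(.61,-.078,.1),.03))
# press bed white, z~.039
m=(abs(W[...,2]-.039)<.006)&(img.min(-1)>150)&(abs(W[...,1]+.08)<.15)&(abs(W[...,0]-.6)<.15)
r=cv2.minAreaRect((W[m][:,:2]*1000).astype(np.float32));print("bed",r,W[m][:,2].mean())
# cabinet top
m=(abs(W[...,2]-.13)<.008)&(W[...,0]>.45)&(W[...,1]>0)
r=cv2.minAreaRect((W[m][:,:2]*1000).astype(np.float32));print("cab",r, W[m][:,2].mean())
m=np.zeros(W.shape[:2],bool); m[215:245,380:435]=1; m&=(abs(W[...,2]-.103)<.006)&(W[...,0]<.42)
q=W[m];print("handle",q.min(0),q.max(0),q.mean(0),len(q))
m=np.zeros(W.shape[:2],bool); m[225:255,340:470]=1; m&=(W[...,2]>.108)&(W[...,2]<.124)&(W[...,0]<.5)
r=cv2.minAreaRect((W[m][:,:2]*1000).astype(np.float32));print("panel",r)
E
```

```text
{'pix': (150, 253), 'c': array([ 0.4932, -0.4482]), 'yaw': 13.6, 'yaw_tab': 14.6, 'block': (67, 38), 'rect': [135, 62], 'ztop': 0.0364, 'n': 713}
{'pix': (278, 227), 'c': array([ 0.4256, -0.0948]), 'yaw': -0.7, 'yaw_tab': 2.2, 'block': (67, 37), 'rect': [126, 60], 'ztop': 0.0355, 'n': 561}
{'pix': (224, 228), 'c': array([ 0.4207, -0.2465]), 'yaw': 26.6, 'yaw_tab': 28.1, 'block': (66, 39), 'rect': [134, 59], 'ztop': 0.0355, 'n': 554}
{'pix': (286, 277), 'c': array([ 0.6075, -0.0788]), 'yaw': -1.9, 'yaw_tab': -0.1, 'block': (65, 37), 'rect': [56, 124], 'ztop': 0.0659, 'n': 724}
bed ((615.483642578125, -78.49850463867188), (150.01400756835938, 212.75857543945312), 89.49073028564453) 0.03873644674119681
cab ((702.3078002929688, 238.14820861816406), (325.8660583496094, 338.1203308105469), 89.5318832397461) 0.13115571278768615Traceback (most recent call last):
  File "<stdin>", line 14, in <module>
    return umr_minimum(a, axis, None, out, keepdims, initial, where)
ValueError: zero-size array to reduction operation minimum which has no identity
```

Run:
```python
from h import *
d=np.load("scene0.npz");W=d["W"];img=d["img"]
m=np.isfinite(W[...,0])&(W[...,1]>.1)&(W[...,1]<.4)&(W[...,0]>.3)&(W[...,0]<.5)&(W[...,2]>.09)&(W[...,2]<.125)
q=W[m]
for lo in np.arange(.32,.48,.01):
    s=q[(q[:,0]>=lo)&(q[:,0]<lo+.01)]
    if len(s): print(round(lo,2),len(s),s[:,1].min().round(3),s[:,1].max().round(3),s[:,2].mean().round(4))
p=q[(q[:,2]>.112)&(q[:,0]>.42)]; print(cv2.minAreaRect((p[:,:2]*1000).astype(np.float32)))
m=np.isfinite(W[...,0])&(abs(W[...,1]-.238)<.14)&(W[...,0]>.46)&(W[...,0]<.6)&(abs(W[...,2]-.073)<.006);q=W[m];print(q.min(0),q.max(0),q[:,2].mean())
print(state()["tool_pos"])
```

```text
((0.0, 0.0), (0.0, 0.0), 0.0)
[0.53295616 0.10229475 0.06704104] [0.59998596 0.3779782  0.07895845] 0.07200280326076729
[ 0.17091567 -0.54901589  0.20545103]
```

Run:
```python
from h import *
d=np.load("scene0.npz");W=d["W"]
for v in range(218,275,3): print(v,[tuple(W[v,u].round(3)) for u in (400,415)])
m=np.isfinite(W[...,0])&(W[...,1]>.05)&(W[...,1]<.42)&(W[...,0]>.4)&(W[...,0]<.54)&(W[...,2]>.112)&(W[...,2]<.124)
p=W[m]; print(cv2.minAreaRect((p[:,:2]*1000).astype(np.float32)),len(p),p.min(0),p.max(0))
```

```text
218 [(np.float64(0.402), np.float64(0.258), np.float64(-0.002)), (np.float64(0.403), np.float64(0.302), np.float64(-0.004))]
221 [(np.float64(0.411), np.float64(0.257), np.float64(-0.004)), (np.float64(0.484), np.float64(0.27), np.float64(0.105))]
224 [(np.float64(0.491), np.float64(0.229), np.float64(0.104)), (np.float64(0.49), np.float64(0.271), np.float64(0.099))]
227 [(np.float64(0.429), np.float64(0.255), np.float64(-0.008)), (np.float64(0.435), np.float64(0.297), np.float64(-0.003))]
230 [(np.float64(0.446), np.float64(0.251), np.float64(0.002)), (np.float64(0.448), np.float64(0.294), np.float64(0.002))]
233 [(np.float64(0.525), np.float64(0.223), np.float64(0.115)), (np.float64(0.528), np.float64(0.262), np.float64(0.116))]
236 [(np.float64(0.534), np.float64(0.222), np.float64(0.114)), (np.float64(0.536), np.float64(0.261), np.float64(0.114))]
239 [(np.float64(0.534), np.float64(0.224), np.float64(0.099)), (np.float64(0.535), np.float64(0.263), np.float64(0.097))]
242 [(np.float64(0.537), np.float64(0.225), np.float64(0.088)), (np.float64(0.538), np.float64(0.265), np.float64
[... 705 characters left out ...]
p.float64(0.261), np.float64(0.069))]
263 [(np.float64(0.589), np.float64(0.22), np.float64(0.069)), (np.float64(0.591), np.float64(0.259), np.float64(0.068))]
266 [(np.float64(0.599), np.float64(0.218), np.float64(0.07)), (np.float64(0.601), np.float64(0.257), np.float64(0.071))]
269 [(np.float64(0.638), np.float64(0.204), np.float64(0.129)), (np.float64(0.64), np.float64(0.241), np.float64(0.128))]
272 [(np.float64(0.646), np.float64(0.203), np.float64(0.128)), (np.float64(0.65), np.float64(0.239), np.float64(0.132))]
((529.8698120117188, 238.5885009765625), (315.8394775390625, 19.319616317749023), 89.51702117919922) 618 [0.51997488 0.0806011  0.11200836] [0.53934049 0.39656319 0.12302838]
```

Call:
move_arm(
  grip=-1,
  series=[
    {"translation": [0.7,1,0],"yaw": -0.2},
    {"translation": [0.7,1,0],"yaw": -0.2},
    {"translation": [0.7,1,0],"yaw": -0.2},
    {"translation": [0.7,1,0],"yaw": -0.2},
    {"translation": [0.7,1,0],"yaw": -0.2},
    {"translation": [0.7,1,0],"yaw": -0.2},
    {"translation": [0.7,1,0],"yaw": -0.2},
    {"translation": [0.7,1,0],"yaw": -0.2},
    {"translation": [0.7,1,0],"yaw": -0.2},
    {"translation": [0.7,1,0],"yaw": -0.2},
    {"translation": [0.7,1,0],"yaw": -0.2},
    {"translation": [0.7,1,0],"yaw": -0.2},
    {"translation": [0.7,1,0],"yaw": -0.2},
    {"translation": [0.7,1,0],"yaw": -0.2},
    {"translation": [0.7,1,0],"yaw": -0.2},
    {"translation": [0.7,1,0]},
    {"translation": [0.7,1,0]},
    {"translation": [0.7,1,0]},
    {"translation": [0.7,1,0]},
    {"translation": [0.14,1,0]},
  ],
)

```text
schema error: expected keys translation, yaw
```

Call:
move_arm(
  series=[
    {"translation": [0,1,0]},
    {"translation": [0,1,0]},
    {"translation": [0,1,0]},
    {"translation": [0,1,0]},
    {"translation": [0,1,0]},
    {"translation": [0,1,0]},
    {"translation": [0,1,0]},
    {"translation": [0,1,0]},
    {"translation": [0,1,0]},
    {"translation": [0,1,0]},
    {"translation": [0,1,0]},
    {"translation": [0,0.5,0]},
    {"translation": [0,0,0]},
    {"translation": [0,0,0]},
  ],
)

```text
schema error: expected keys translation, yaw
```

Run:
```python
from h import *
p=read_camera("wrist"); save(p,"w1.png"); W=cloud(p); np.savez("w1.npz",W=W,img=p["img"])
s=state();print(s["tool_pos"],s["tool_rot"],s["time_s"],s["gripper_width"])
E=np.asarray(p["extrinsics"]);print(-E[:3,:3].T@E[:3,3],E[:3,:3].round(2))
```

```text
[ 0.1708991  -0.54901069  0.20547079] [1.79999392e+02 5.97294129e-04 1.72929686e+01] 0.95 0.09422948034033228
[ 0.24037221 -0.52756548  0.38579365] [[ 0.3  -0.95  0.  ]
 [-0.92 -0.29  0.25]
 [-0.24 -0.07 -0.97]]
```

View pics/w1.png

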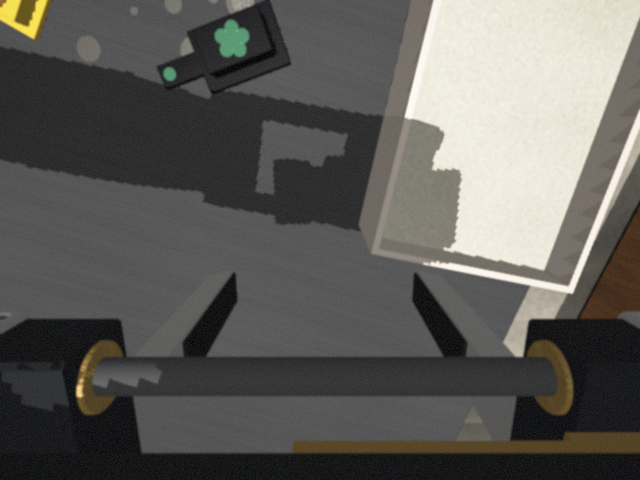

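The wrist view shows the black mould at (230,45), part of the small yellow one at the top left and the open box, with fingers at the bottom. Every row needs a yaw key, so I'll resend the moves.

Call:
move_arm(
  grip=-1,
  series=[
    {"translation": [0.7,1,0],"yaw": -0.2},
    {"translation": [0.7,1,0],"yaw": -0.2},
    {"translation": [0.7,1,0],"yaw": -0.2},
    {"translation": [0.7,1,0],"yaw": -0.2},
    {"translation": [0.7,1,0],"yaw": -0.2},
    {"translation": [0.7,1,0],"yaw": -0.2},
    {"translation": [0.7,1,0],"yaw": -0.2},
    {"translation": [0.7,1,0],"yaw": -0.2},
    {"translation": [0.7,1,0],"yaw": -0.2},
    {"translation": [0.7,1,0],"yaw": -0.2},
    {"translation": [0.7,1,0],"yaw": -0.2},
    {"translation": [0.7,1,0],"yaw": -0.2},
    {"translation": [0.7,1,0],"yaw": -0.2},
    {"translation": [0.7,1,0],"yaw": -0.2},
    {"translation": [0.7,1,0],"yaw": -0.2},
    {"translation": [0.7,1,0],"yaw": 0},
    {"translation": [0.7,1,0],"yaw": 0},
    {"translation": [0.7,1,0],"yaw": 0},
    {"translation": [0.7,1,0],"yaw": 0},
    {"translation": [0.14,1,0],"yaw": 0},
  ],
)

```text
time_s: 2.62
tool_pos: [0.5091, -0.0477, 0.2058]
tool_rot: [180.0, -0.1, 0.1]
force: [-0.6, -0.2, 0.4]
gripper_width: 0.0002
grasp_force: 0.0
```

Call:
move_arm(
  series=[
    {"translation": [0,1,0],"yaw": 0},
    {"translation": [0,1,0],"yaw": 0},
    {"translation": [0,1,0],"yaw": 0},
    {"translation": [0,1,0],"yaw": 0},
    {"translation": [0,1,0],"yaw": 0},
    {"translation": [0,1,0],"yaw": 0},
    {"translation": [0,1,0],"yaw": 0},
    {"translation": [0,1,0],"yaw": 0},
    {"translation": [0,1,0],"yaw": 0},
    {"translation": [0,1,0],"yaw": 0},
    {"translation": [0,1,0],"yaw": 0},
    {"translation": [0,0.5,0],"yaw": 0},
    {"translation": [0,0,0],"yaw": 0},
    {"translation": [0,0,0],"yaw": 0},
  ],
)

```text
time_s: 3.78
tool_pos: [0.5068, 0.2383, 0.2053]
tool_rot: [179.9, 0.0, 0.2]
force: [-0.4, -0.4, 0.2]
gripper_width: 0.0005
grasp_force: 0.0
```

Run:
```python
from h import *
p=read_camera("wrist"); save(p,"w2.png"); W=cloud(p); np.savez("w2.npz",W=W,img=p["img"])
s=state();print(s["tool_pos"],s["tool_rot"],s["time_s"],s["gripper_width"])
for u in (200,320,440): print([tuple(W[v,u].round(3)) for v in range(0,330,15)])
```

```text
[0.50685457 0.23765576 0.2052798 ] [1.79944213e+02 1.86028074e-02 1.02618630e-01] 3.8333 0.00041008424437850616
[(np.float64(0.668), np.float64(0.316), np.float64(0.131)), (np.float64(0.66), np.float64(0.317), np.float64(0.131)), (np.float64(0.651), np.float64(0.318), np.float64(0.132)), (np.float64(0.642), np.float64(0.318), np.float64(0.132)), (np.float64(0.634), np.float64(0.32), np.float64(0.129)), (np.float64(0.635), np.float64(0.338), np.float64(0.073)), (np.float64(0.624), np.float64(0.339), np.float64(0.073)), (np.float64(0.612), np.float64(0.34), np.float64(0.073)), (np.float64(0.601), np.float64(0.341), np.float64(0.074)), (np.float64(0.589), np.float64(0.343), np.float64(0.072)), (np.float64(0.577), np.float64(0.343), np.float64(0.073)), (np.float64(0.564), np.float64(0.345), np.float64(0.072)), (np.float64(0.551), np.float64(0.345), np.float64(0.074)), (np.float64(nan), np.float64(nan), np.float64(nan)), (np.float64(0.533), np.float64(0.332), np.float64(0.117)), (np.float64(0.496), np.float64(0.374), np.float64(0.001)), (np.float64(0.479), np.float64(0.376), np.float64(-0
[... 2184 characters left out ...]
(np.float64(0.577), np.float64(0.141), np.float64(0.073)), (np.float64(0.565), np.float64(0.14), np.float64(0.075)), (np.float64(0.552), np.float64(0.138), np.float64(0.073)), (np.float64(0.539), np.float64(0.137), np.float64(0.073)), (np.float64(0.534), np.float64(0.151), np.float64(0.118)), (np.float64(0.522), np.float64(0.15), np.float64(0.117)), (np.float64(0.48), np.float64(0.11), np.float64(0.001)), (np.float64(0.462), np.float64(0.108), np.float64(0.0)), (np.float64(0.445), np.float64(0.107), np.float64(0.002)), (np.float64(0.427), np.float64(0.106), np.float64(0.002)), (np.float64(0.41), np.float64(0.105), np.float64(0.005)), (np.float64(0.391), np.float64(0.104), np.float64(0.005))]
```

View pics/w2.png

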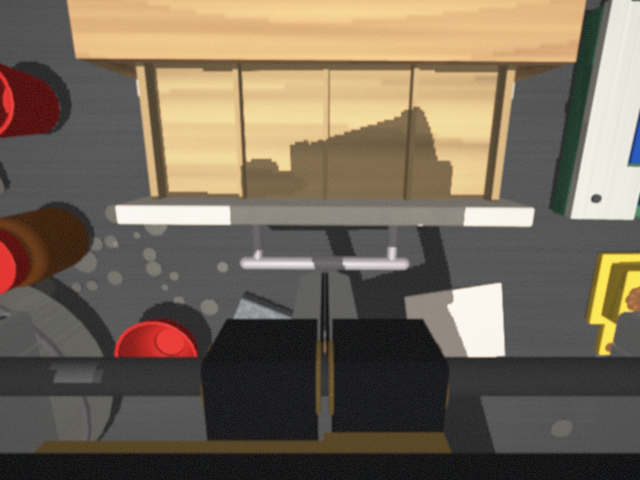

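The drawer shows dividers at columns 240, 327 and 412. The bar is at row 263 and the fingers at (325,270) line up with the gap between bar and panel.

Call:
move_arm(
  series=[
    {"translation": [0,0,-0.8],"yaw": 0},
    {"translation": [0,0,-0.8],"yaw": 0},
    {"translation": [0,0,-0.8],"yaw": 0},
    {"translation": [0,0,-0.8],"yaw": 0},
    {"translation": [0,0,-0.8],"yaw": 0},
    {"translation": [0,0,-0.7],"yaw": 0},
    {"translation": [0,0,0],"yaw": 0},
    {"translation": [-0.2,0,0],"yaw": 0},
    {"translation": [-0.3,0,0],"yaw": 0},
    {"translation": [-0.4,0,0],"yaw": 0},
    {"translation": [-0.4,0,0],"yaw": 0},
    {"translation": [-0.4,0,0],"yaw": 0},
    {"translation": [-0.4,0,0],"yaw": 0},
    {"translation": [-0.4,0,0],"yaw": 0},
    {"translation": [-0.4,0,0],"yaw": 0},
    {"translation": [-0.4,0,0],"yaw": 0},
    {"translation": [-0.3,0,0],"yaw": 0},
    {"translation": [0,0,0],"yaw": 0},
  ],
)

```text
time_s: 5.33
tool_pos: [0.4139, 0.2384, 0.0873]
tool_rot: [180.0, 0.2, 0.2]
force: [-0.1, 0.5, 0.2]
gripper_width: 0.0003
grasp_force: 0.0
```

Call:
move_arm(
  series=[
    {"translation": [-0.15,0,0],"yaw": 0},
    {"translation": [-0.1,0,0],"yaw": 0},
    {"translation": [0,0,0],"yaw": 0},
  ],
)

```text
time_s: 5.58
tool_pos: [0.4099, 0.2384, 0.0875]
tool_rot: [180.0, 0.1, 0.1]
force: [0.7, 0.2, -1.2]
gripper_width: 0.0001
grasp_force: 0.0
```

Call:
move_arm(
  series=[
    {"translation": [-0.1,0,0],"yaw": 0},
    {"translation": [-0.1,0,0],"yaw": 0},
    {"translation": [0,0,0],"yaw": 0},
  ],
)

```text
time_s: 5.83
tool_pos: [0.4086, 0.2385, 0.0882]
tool_rot: [-180.0, -0.4, 0.1]
force: [7.6, -0.0, -6.4]
gripper_width: 0.0008
grasp_force: 3.7
```

Call:
move_arm(
  series=[
    {"translation": [0.25,0,0],"yaw": 0},
    {"translation": [0,0,1],"yaw": 0},
    {"translation": [0,0,1],"yaw": 0},
    {"translation": [0,0,1],"yaw": 0},
    {"translation": [0,0,1],"yaw": 0},
    {"translation": [0,0,0.5],"yaw": 0},
    {"translation": [0,-0.7,0],"yaw": 0},
    {"translation": [0.6,-1,0],"yaw": 0},
    {"translation": [0.7,-1,0],"yaw": 0},
    {"translation": [0.7,-1,0],"yaw": 0},
    {"translation": [0.7,-1,0],"yaw": 0},
    {"translation": [0.7,-1,0],"yaw": 0},
    {"translation": [0.7,-1,0],"yaw": 0},
    {"translation": [0.7,-1,0],"yaw": 0},
    {"translation": [0.7,-1,0],"yaw": 0},
    {"translation": [0.7,-1,0],"yaw": 0},
    {"translation": [0.7,-1,0],"yaw": 0},
    {"translation": [0.7,-1,0],"yaw": 0},
    {"translation": [0.6,-1,0],"yaw": 0},
    {"translation": [0,-1,0],"yaw": 0},
  ],
)

```text
time_s: 7.5
tool_pos: [0.6185, -0.1054, 0.1997]
tool_rot: [-179.9, 0.0, 0.1]
force: [-0.3, -0.7, 0.3]
gripper_width: 0.0003
grasp_force: 0.0
```

Call:
move_arm(
  grip=0.7,
  series=[
    {"translation": [0,0,0],"yaw": 0},
    {"translation": [0,0,0],"yaw": 0},
    {"translation": [0,0,0],"yaw": 0},
    {"translation": [0,0,0],"yaw": 0},
  ],
)

```text
time_s: 7.83
tool_pos: [0.6165, -0.1027, 0.2002]
tool_rot: [-179.9, 0.1, 0.2]
force: [0.4, -0.2, 0.0]
gripper_width: 0.0238
grasp_force: 0.0
```

```bash
cat > look.py <<'E'
import sys
from h import *
col=sys.argv[1]; base=float(sys.argv[2])
s=state(); t=s["tool_pos"]; print("tcp",t.round(4),"yaw",s["tool_rot"][2].round(2),"t",s["time_s"],"w",s["gripper_width"])
p=read_camera("wrist"); W=cloud(p); np.savez("last.npz",W=W,img=p["img"])
if len(sys.argv)>3: save(p,sys.argv[3])
r=mould(W,p["img"],col,(t[0],t[1],.13),base); print(r)
d=r["c"]-t[:2]; print("units",(d/.025).round(2),"yaw units",round(np.radians(r["yaw"]-s["tool_rot"][2])/.1,2))
E
python3 look.py blue .03 w3.png
python3 - <<'E'
from h import *
p=read_camera("scene"); W=cloud(p); img=p["img"]; np.savez("s1.npz",W=W,img=img)
for c,b in (("orange",(.4932,-.448,.12)),("green",(.42,-.247,.1)),("yellow",(.4256,-.095,.09))): print(c,mould(W,img,c,b))
m=np.isfinite(W[...,0])&(W[...,1]>.05)&(W[...,1]<.42)&(W[...,0]>.38)&(W[...,0]<.48)&(W[...,2]>.112)&(W[...,2]<.124)
print("panel",cv2.minAreaRect((W[m][:,:2]*1000).astype(np.float32)))
E
```

```text
tcp [ 0.6165 -0.1027  0.2002] yaw 0.17 t 7.8333 w 0.0237981967693084
{'pix': (300, 234), 'c': array([ 0.6071, -0.079 ]), 'yaw': -0.0, 'yaw_tab': 4.8, 'block': (62, 38), 'rect': [59, 122], 'ztop': 0.0652, 'n': 5177}
units [-0.37  0.95] yaw units -0.03
orange {'pix': (150, 253), 'c': array([ 0.4955, -0.4474]), 'yaw': 13.2, 'yaw_tab': 14.4, 'block': (67, 39), 'rect': [136, 62], 'ztop': 0.0357, 'n': 714}
green {'pix': (220, 227), 'c': array([ 0.4211, -0.2468]), 'yaw': 26.7, 'yaw_tab': 27.8, 'block': (66, 37), 'rect': [130, 52], 'ztop': 0.0357, 'n': 376}
yellow {'pix': (273, 241), 'c': array([0., 0.]), 'yaw': -180.0, 'yaw_tab': 166.5, 'block': (0, 0), 'rect': [29, 14], 'ztop': 0.0133, 'n': 39}
panel ((423.46905517578125, 238.75897216796875), (49.18410873413086, 315.1835632324219), 0.23045815527439117)
```

View pics/w3.png

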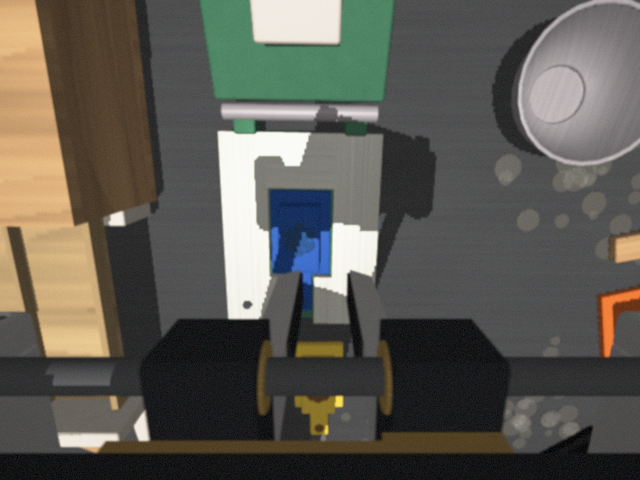

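The wrist view shows the blue mould in the pocket at (300,234), square, with both fingers clear. Its block measures 62x38 mm as it should.

Call:
move_arm(
  series=[
    {"translation": [-0.37,0.95,0],"yaw": 0},
    {"translation": [0,0,0],"yaw": 0},
    {"translation": [0,0,-0.5],"yaw": 0},
    {"translation": [0,0,-1],"yaw": 0},
    {"translation": [0,0,-1],"yaw": 0},
    {"translation": [0,0,-1],"yaw": 0},
    {"translation": [0,0,-1],"yaw": 0},
    {"translation": [0,0,-0.8],"yaw": 0},
    {"translation": [0,0,-0.6],"yaw": 0},
    {"translation": [0,0,-0.4],"yaw": 0},
    {"translation": [0,0,0],"yaw": 0},
    {"translation": [0,0,0],"yaw": 0},
  ],
)

```text
time_s: 8.93
tool_pos: [0.6076, -0.0804, 0.0424]
tool_rot: [180.0, 0.0, 0.1]
force: [0.2, 0.2, 0.5]
gripper_width: 0.08
grasp_force: 0.0
```

Call:
move_arm(
  grip=-1,
  series=[
    {"translation": [0,0,0],"yaw": 0},
    {"translation": [0,0,0],"yaw": 0},
    {"translation": [0,0,0],"yaw": 0},
    {"translation": [0,0,0],"yaw": 0},
    {"translation": [0,0,0],"yaw": 0},
    {"translation": [0,0,0],"yaw": 0},
    {"translation": [0,0,0],"yaw": 0},
    {"translation": [0,0,0],"yaw": 0},
  ],
)

```text
time_s: 9.6
tool_pos: [0.6077, -0.0801, 0.0431]
tool_rot: [-180.0, -0.0, 0.1]
force: [-0.2, 1.3, 0.7]
gripper_width: 0.0381
grasp_force: 30.0
```

Call:
move_arm(
  series=[
    {"translation": [0,0,0.5],"yaw": 0},
    {"translation": [0,0,1],"yaw": 0},
    {"translation": [0,0,1],"yaw": 0},
    {"translation": [0,0,1],"yaw": 0},
    {"translation": [0,0,1],"yaw": 0},
    {"translation": [0,0,1],"yaw": 0},
    {"translation": [0,0,0.7],"yaw": 0},
    {"translation": [-0.2,1,0],"yaw": 0},
    {"translation": [-0.2,1,0],"yaw": 0},
    {"translation": [-0.2,1,0],"yaw": 0},
    {"translation": [-0.2,1,0],"yaw": 0},
    {"translation": [-0.2,1,0],"yaw": 0},
    {"translation": [-0.2,1,0],"yaw": 0},
    {"translation": [-0.2,1,0],"yaw": 0},
    {"translation": [-0.2,1,0],"yaw": 0},
    {"translation": [-0.2,1,0],"yaw": 0},
    {"translation": [-0.2,1,0],"yaw": 0},
    {"translation": [-0.2,1,0],"yaw": 0},
    {"translation": [-0.2,1,0],"yaw": 0},
    {"translation": [0,1,0],"yaw": 0},
  ],
)

```text
time_s: 11.27
tool_pos: [0.5464, 0.2458, 0.1985]
tool_rot: [180.0, 0.0, 0.1]
force: [0.6, 0.5, -1.8]
gripper_width: 0.0378
grasp_force: 30.0
```

Call:
move_arm(
  series=[
    {"translation": [0,1,0],"yaw": 0},
    {"translation": [0,0.1,0],"yaw": 0},
    {"translation": [0,0,0],"yaw": 0},
    {"translation": [0,0,0],"yaw": 0},
    {"translation": [0,0,0],"yaw": 0},
  ],
)

```text
time_s: 11.68
tool_pos: [0.5477, 0.271, 0.198]
tool_rot: [180.0, 0.0, 0.0]
force: [-0.4, -0.5, -1.2]
gripper_width: 0.0379
grasp_force: 30.0
```

```bash
cat > drw.py <<'E'
import sys
from h import *
s=state(); print(s["tool_pos"],s["tool_rot"],s["time_s"],s["gripper_width"],s["grasp_force"])
p=read_camera("wrist"); W=cloud(p); np.savez("last.npz",W=W,img=p["img"]); save(p,sys.argv[1])
# panel top, cabinet edge, dividers at several x
f=np.isfinite(W[...,0])
m=f&(abs(W[...,2]-.117)<.006)&(W[...,0]<.48)&(abs(W[...,1]-.24)<.17); q=W[m]
if len(q)>50: print("panel",cv2.minAreaRect((q[:,:2]*1000).astype(np.float32)))
m=f&(abs(W[...,2]-.131)<.004)&(W[...,0]>.6); q=W[m]; print("cab face x",np.percentile(q[:,0],.5))
for x in (.52,.55,.58,.6,.62):
    m=f&(abs(W[...,0]-x)<.004)&(abs(W[...,1]-.24)<.16)&(W[...,2]>.079)&(W[...,2]<.095); q=np.sort(W[m][:,1])
    if len(q): 
        g=np.split(q,np.nonzero(np.diff(q)>.01)[0]+1); print(x,[(round(k.min(),4),round(k.max(),4),len(k)) for k in g])
E
python3 drw.py w4.png
python3 - <<'E'
from h import *
d=np.load("w2.npz");W=d["W"]
for x in (.56,.58,.6,.62):
    m=np.isfinite(W[...,0])&(abs(W[...,0]-x)<.004)&(abs(W[...,1]-.24)<.16)&(W[...,2]>.079)&(W[...,2]<.095); q=np.sort(W[m][:,1])
    g=np.split(q,np.nonzero(np.diff(q)>.01)[0]+1); print(x,[(round(k.min(),4),round(k.max(),4),len(k)) for k in g])
E
```

```text
[0.54768635 0.27103934 0.19798274] [1.79956612e+02 1.43971605e-02 4.19272174e-02] 11.6833 0.03787080721905791 29.97263252735138
cab face x 0.6342825418352462
0.52 [(np.float64(0.0937), np.float64(0.1008), 126), (np.float64(0.1655), np.float64(0.1704), 59), (np.float64(0.3753), np.float64(0.3818), 103)]
0.55 [(np.float64(0.0933), np.float64(0.1014), 132), (np.float64(0.1655), np.float64(0.17), 68), (np.float64(0.3752), np.float64(0.3817), 106)]
0.58 [(np.float64(0.0936), np.float64(0.1007), 144), (np.float64(0.1652), np.float64(0.1702), 70), (np.float64(0.2358), np.float64(0.2399), 58), (np.float64(0.3057), np.float64(0.3099), 59), (np.float64(0.375), np.float64(0.3818), 116)]
0.6 [(np.float64(0.0929), np.float64(0.1011), 148), (np.float64(0.1658), np.float64(0.1706), 76), (np.float64(0.2357), np.float64(0.2398), 61), (np.float64(0.3056), np.float64(0.3097), 56), (np.float64(0.3751), np.float64(0.3819), 120)]
0.62 [(np.float64(0.0936), np.float64(0.1005), 153), (np.float64(0.1653), np.float64(0.1701), 77), (np.float64(0.2357), np.float64(0.2397), 54), (np.float64(0.3055), np.float64(0
[... 306 characters left out ...]
float64(0.0933), np.float64(0.1004), 132), (np.float64(0.1658), np.float64(0.1701), 66), (np.float64(0.2361), np.float64(0.2394), 50), (np.float64(0.3056), np.float64(0.3098), 65), (np.float64(0.3751), np.float64(0.3825), 131)]
0.6 [(np.float64(0.0938), np.float64(0.1005), 139), (np.float64(0.1658), np.float64(0.17), 70), (np.float64(0.2363), np.float64(0.2395), 53), (np.float64(0.3054), np.float64(0.3099), 76), (np.float64(0.3749), np.float64(0.3818), 140)]
0.62 [(np.float64(0.0933), np.float64(0.1008), 150), (np.float64(0.1656), np.float64(0.1701), 74), (np.float64(0.2364), np.float64(0.2395), 52), (np.float64(0.3055), np.float64(0.3095), 73), (np.float64(0.3751), np.float64(0.3817), 149)]
```

View pics/w4.png

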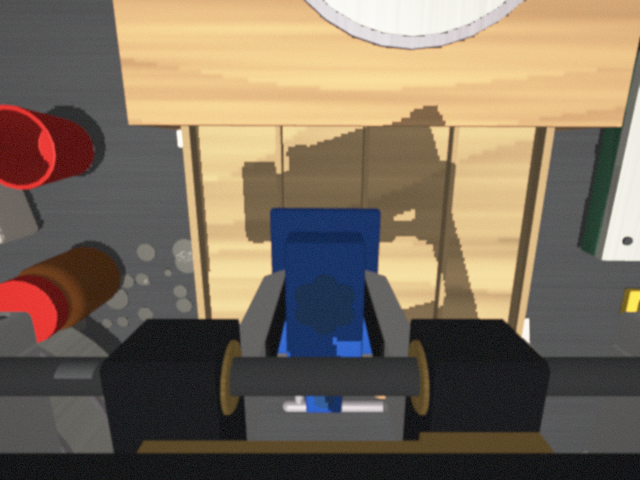

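The blue mould is held straight, between the dividers at columns 282 and 363. The measured dividers put this compartment's centre at y=0.2727.

Call:
move_arm(
  series=[
    {"translation": [0,0.03,-0.5],"yaw": 0},
    {"translation": [0,0,-1],"yaw": 0},
    {"translation": [0,0,-1],"yaw": 0},
    {"translation": [0,0,-0.8],"yaw": 0},
    {"translation": [0,0,-0.5],"yaw": 0},
    {"translation": [0,0,-0.3],"yaw": 0},
    {"translation": [0,0,-0.2],"yaw": 0},
    {"translation": [0,0,-0.15],"yaw": 0},
    {"translation": [0,0,0],"yaw": 0},
    {"translation": [0,0,0],"yaw": 0},
  ],
)

```text
time_s: 12.57
tool_pos: [0.5485, 0.2732, 0.0877]
tool_rot: [-180.0, -0.1, 0.1]
force: [0.5, 0.9, -2.2]
gripper_width: 0.0379
grasp_force: 3.0
```

Call:
move_arm(
  series=[
    {"translation": [0,0,-0.06],"yaw": 0},
    {"translation": [0,0,0],"yaw": 0},
    {"translation": [0,0,0],"yaw": 0},
    {"translation": [0,0,0],"yaw": 0},
  ],
)

```text
time_s: 12.9
tool_pos: [0.5479, 0.2731, 0.0857]
tool_rot: [-180.0, -0.0, 0.1]
force: [-0.2, 0.5, -1.8]
gripper_width: 0.0377
grasp_force: 30.0
```

Call:
move_arm(
  grip=0.08,
  series=[
    {"translation": [0,0,0],"yaw": 0},
    {"translation": [0,0,0],"yaw": 0},
    {"translation": [0,0,0],"yaw": 0},
    {"translation": [0,0,0.3],"yaw": 0},
    {"translation": [0,0,0.7],"yaw": 0},
    {"translation": [0,0,1],"yaw": 0},
    {"translation": [0,0,1],"yaw": 0},
    {"translation": [0,0,1],"yaw": 0},
    {"translation": [0,0,0.6],"yaw": 0},
    {"translation": [0,0,0],"yaw": 0},
    {"translation": [0,0,0],"yaw": 0},
  ],
)

```text
time_s: 13.82
tool_pos: [0.5485, 0.2732, 0.2017]
tool_rot: [-179.9, -0.2, 0.1]
force: [0.5, 0.3, -0.5]
gripper_width: 0.051
grasp_force: 0.0
```

```bash
python3 look.py blue .072
python3 - <<'E'
from h import *
p=read_camera("scene"); W=cloud(p); img=p["img"]; np.savez("s2.npz",W=W,img=img)
for c,b in (("orange",(.4932,-.448,.12)),("green",(.42,-.247,.1)),("yellow",(.4256,-.095,.09))): print(c,mould(W,img,c,b))
# pocket from scene: low white-free region in bed
E
```

```text
tcp [0.5485 0.2732 0.2017] yaw 0.1 t 13.8167 w 0.0510453676056021
{'pix': (324, 241), 'c': array([0.5473, 0.2729]), 'yaw': -0.3, 'yaw_tab': -0.2, 'block': (62, 38), 'rect': [56, 122], 'ztop': 0.1072, 'n': 6865}
units [-0.05 -0.01] yaw units -0.07
orange {'pix': (150, 253), 'c': array([ 0.4941, -0.4478]), 'yaw': 12.9, 'yaw_tab': 14.1, 'block': (67, 39), 'rect': [137, 63], 'ztop': 0.0363, 'n': 717}
green {'pix': (224, 228), 'c': array([ 0.4196, -0.2465]), 'yaw': 26.7, 'yaw_tab': 28.8, 'block': (67, 38), 'rect': [134, 58], 'ztop': 0.0358, 'n': 557}
yellow {'pix': (278, 227), 'c': array([ 0.4257, -0.0949]), 'yaw': -1.3, 'yaw_tab': 2.8, 'block': (66, 37), 'rect': [134, 60], 'ztop': 0.0355, 'n': 562}
```

Call:
move_arm(
  grip=0.7,
  series=[
    {"translation": [0.15,-1,0],"yaw": 0},
    {"translation": [0.15,-1,0],"yaw": 0},
    {"translation": [0.15,-1,0],"yaw": 0},
    {"translation": [0.15,-1,0],"yaw": 0},
    {"translation": [0.15,-1,0],"yaw": 0},
    {"translation": [0.15,-1,0],"yaw": 0},
    {"translation": [0.15,-1,0],"yaw": 0},
    {"translation": [0.15,-1,0],"yaw": 0},
    {"translation": [0.15,-1,0],"yaw": 0},
    {"translation": [0.15,-1,0],"yaw": 0},
    {"translation": [0.15,-1,0],"yaw": 0},
    {"translation": [0.15,-1,0],"yaw": 0},
    {"translation": [0.15,-1,0],"yaw": 0},
    {"translation": [0.15,-1,0],"yaw": 0},
    {"translation": [0.15,-0.1,0],"yaw": 0},
    {"translation": [0,0,0],"yaw": 0},
    {"translation": [0,0,0],"yaw": 0},
  ],
)

```text
time_s: 15.33
tool_pos: [0.6031, -0.0788, 0.1986]
tool_rot: [-179.9, 0.2, 0.1]
force: [0.5, -0.0, -0.4]
gripper_width: 0.0801
grasp_force: 0.0
```

Run:
```python
from h import *
s=state(); print(s["tool_pos"],s["tool_rot"])
p=read_camera("wrist"); W=cloud(p); np.savez("pk.npz",W=W,img=p["img"]); save(p,"pk.png")
f=np.isfinite(W[...,0])
m=f&(abs(W[...,0]-.607)<.055)&(abs(W[...,1]+.079)<.05)&(abs(W[...,2]-.030)<.0035)
q=W[m]; pl=q[(q[:,0]>.57)]
r=cv2.minAreaRect((pl[:,:2]*1000).astype(np.float32)); print("floor region",r,len(pl),q[:,2].mean())
for x in np.arange(.54,.66,.01):
    k=q[abs(q[:,0]-x)<.003]
    if len(k): print(round(x,3),len(k),np.percentile(k[:,1],[1,99]).round(4),k[:,1].mean().round(4))
for y in (-.1,-.09,-.08,-.07,-.06):
    k=q[abs(q[:,1]-y)<.003]; print(y,np.percentile(k[:,0],[1,99]).round(4))
m=f&(abs(W[...,2]-.039)<.003)&(W[...,0]>.5)&(W[...,0]<.72)&(abs(W[...,1]+.08)<.1); 
print("bed",cv2.minAreaRect((W[m][:,:2]*1000).astype(np.float32)))
```

```text
[ 0.60307687 -0.07875997  0.19856531] [-1.79909648e+02  1.62626391e-01  9.02490495e-02]
floor region ((609.8297119140625, -79.32434844970703), (63.23467254638672, 80.29145812988281), 89.21977233886719) 5171 0.031125797283292764
0.55 21 [-0.0915 -0.0653] -0.0776
0.56 224 [-0.1096 -0.0501] -0.0801
0.57 357 [-0.1097 -0.048 ] -0.0787
0.58 363 [-0.1104 -0.0482] -0.079
0.59 374 [-0.1102 -0.0483] -0.079
0.6 381 [-0.1101 -0.0477] -0.0791
0.61 389 [-0.1107 -0.0479] -0.0791
0.62 387 [-0.1104 -0.048 ] -0.0791
0.63 433 [-0.1108 -0.0482] -0.0793
0.64 397 [-0.1109 -0.0484] -0.0797
0.65 219 [-0.1105 -0.0486] -0.0776
-0.1 [0.5617 0.649 ]
-0.09 [0.5532 0.6485]
-0.08 [0.5536 0.6491]
-0.07 [0.5532 0.6492]
-0.06 [0.5625 0.6501]
bed ((610.91259765625, -79.34900665283203), (150.3939971923828, 201.67431640625), 89.21630859375)
```

View pics/pk.png

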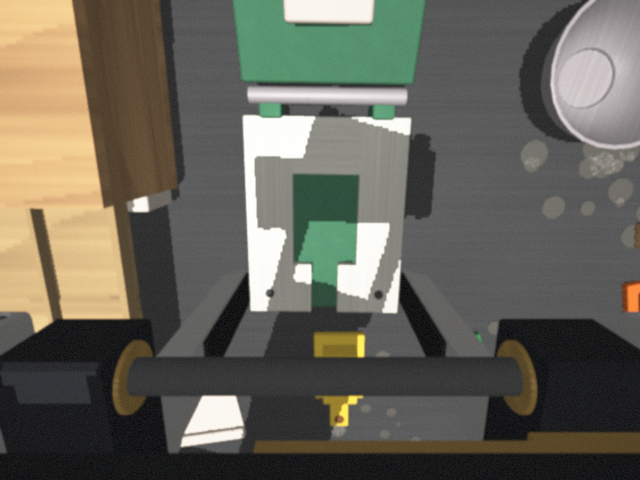

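The pocket is empty at (326,219), with its slot facing the robot. Its centre is about (0.6055, -0.0792) and its yaw about -0.7°.

Call:
move_arm(
  series=[
    {"translation": [-0.3,-1,0],"yaw": 0.15},
    {"translation": [-0.3,-1,0],"yaw": 0.15},
    {"translation": [-0.3,-1,0],"yaw": 0.15},
    {"translation": [-0.3,-1,0],"yaw": 0.15},
    {"translation": [-0.3,-1,0],"yaw": 0.15},
    {"translation": [-0.3,-1,0],"yaw": 0.15},
    {"translation": [-0.3,-1,0],"yaw": 0.15},
    {"translation": [-0.3,-1,0],"yaw": 0.15},
    {"translation": [-0.3,-1,0],"yaw": 0.15},
    {"translation": [-0.3,-1,0],"yaw": 0.15},
    {"translation": [-0.3,-1,0],"yaw": 0.15},
    {"translation": [-0.3,-1,0],"yaw": 0.15},
    {"translation": [-0.3,-1,0],"yaw": 0.15},
    {"translation": [-0.3,-1,0],"yaw": 0.15},
    {"translation": [-0.2,-0.8,0],"yaw": 0.2},
    {"translation": [0,0,0],"yaw": 0},
    {"translation": [0,0,0],"yaw": 0},
  ],
)

```text
time_s: 16.8
tool_pos: [0.4941, -0.4487, 0.1997]
tool_rot: [-179.9, -0.0, 13.3]
force: [0.4, 0.6, 0.5]
gripper_width: 0.0797
grasp_force: 0.0
```

```bash
python3 look.py orange 0
```

```text
tcp [ 0.4941 -0.4487  0.1997] yaw 13.26 t 16.8 w 0.0796956170096313
{'pix': (324, 224), 'c': array([ 0.4938, -0.4492]), 'yaw': 13.6, 'yaw_tab': 13.4, 'block': (61, 38), 'rect': [127, 60], 'ztop': 0.0354, 'n': 5154}
units [-0.01 -0.02] yaw units 0.06
```

Call:
move_arm(
  series=[
    {"translation": [0,0,-0.5],"yaw": 0.05},
    {"translation": [0,0,-1],"yaw": 0},
    {"translation": [0,0,-1],"yaw": 0},
    {"translation": [0,0,-1],"yaw": 0},
    {"translation": [0,0,-1],"yaw": 0},
    {"translation": [0,0,-1],"yaw": 0},
    {"translation": [0,0,-1],"yaw": 0},
    {"translation": [0,0,-0.6],"yaw": 0},
    {"translation": [0,0,-0.37],"yaw": 0},
    {"translation": [0,0,0],"yaw": 0},
    {"translation": [0,0,0],"yaw": 0},
  ],
)

```text
time_s: 17.77
tool_pos: [0.4944, -0.4491, 0.0136]
tool_rot: [180.0, -0.0, 13.6]
force: [0.3, 0.4, -0.5]
gripper_width: 0.08
grasp_force: 0.0
```

Call:
move_arm(
  grip=-1,
  series=[
    {"translation": [0,0,0],"yaw": 0},
    {"translation": [0,0,0],"yaw": 0},
    {"translation": [0,0,0],"yaw": 0},
    {"translation": [0,0,0],"yaw": 0},
    {"translation": [0,0,0],"yaw": 0},
    {"translation": [0,0,0],"yaw": 0},
    {"translation": [0,0,0],"yaw": 0},
    {"translation": [0,0,0],"yaw": 0},
  ],
)

```text
time_s: 18.43
tool_pos: [0.4939, -0.4494, 0.0136]
tool_rot: [-180.0, -0.0, 13.6]
force: [-0.1, 1.0, 2.0]
gripper_width: 0.0377
grasp_force: 30.0
```

Call:
move_arm(
  series=[
    {"translation": [0,0,0.5],"yaw": 0},
    {"translation": [0,0,1],"yaw": 0},
    {"translation": [0,0,1],"yaw": 0},
    {"translation": [0,0,1],"yaw": 0},
    {"translation": [0.3,1,1],"yaw": -0.2},
    {"translation": [0.3,1,0.5],"yaw": -0.2},
    {"translation": [0.3,1,0.5],"yaw": -0.2},
    {"translation": [0.3,1,0.5],"yaw": -0.2},
    {"translation": [0.3,1,0],"yaw": -0.2},
    {"translation": [0.3,1,0],"yaw": -0.2},
    {"translation": [0.3,1,0],"yaw": -0.2},
    {"translation": [0.3,1,0],"yaw": -0.2},
    {"translation": [0.3,1,0],"yaw": -0.2},
    {"translation": [0.3,1,0],"yaw": -0.2},
    {"translation": [0.3,1,0],"yaw": -0.2},
    {"translation": [0.3,1,0],"yaw": -0.2},
    {"translation": [0.3,1,0],"yaw": -0.1},
    {"translation": [0.3,1,0],"yaw": 0},
    {"translation": [0.26,0.8,0],"yaw": 0},
    {"translation": [0,0,0],"yaw": 0},
  ],
)

```text
time_s: 20.1
tool_pos: [0.6058, -0.0752, 0.1636]
tool_rot: [-179.9, -0.0, -0.5]
force: [-0.1, 0.5, -3.2]
gripper_width: 0.0376
grasp_force: 30.0
```

Call:
move_arm(
  series=[
    {"translation": [0,0,0],"yaw": 0},
    {"translation": [0,0,0],"yaw": 0},
  ],
)

```text
time_s: 20.27
tool_pos: [0.605, -0.08, 0.1635]
tool_rot: [180.0, 0.0, -0.7]
force: [-0.3, 0.7, -3.1]
gripper_width: 0.0377
grasp_force: 30.0
```

```bash
python3 look.py orange .15
```

```text
tcp [ 0.605  -0.08    0.1635] yaw -0.75 t 20.2667 w 0.03770941666064018
{'pix': (324, 276), 'c': array([ 0.6056, -0.0799]), 'yaw': 179.3, 'yaw_tab': 177.6, 'block': (61, 39), 'rect': [57, 84], 'ztop': 0.1853, 'n': 13779}
units [0.02 0.  ] yaw units 31.42
```

Call:
move_arm(
  series=[
    {"translation": [0.01,0.02,-0.5],"yaw": 0},
    {"translation": [0,0,-1],"yaw": 0},
    {"translation": [0,0,-1],"yaw": 0},
    {"translation": [0,0,-0.7],"yaw": 0},
    {"translation": [0,0,-0.5],"yaw": 0},
    {"translation": [0,0,-0.3],"yaw": 0},
    {"translation": [0,0,-0.2],"yaw": 0},
    {"translation": [0,0,-0.2],"yaw": 0},
    {"translation": [0,0,-0.15],"yaw": 0},
    {"translation": [0,0,-0.15],"yaw": 0},
    {"translation": [0,0,0],"yaw": 0},
    {"translation": [0,0,0],"yaw": 0},
  ],
)

```text
time_s: 21.32
tool_pos: [0.606, -0.079, 0.0463]
tool_rot: [180.0, -0.0, -0.8]
force: [0.1, -0.0, -2.9]
gripper_width: 0.0377
grasp_force: 30.0
```

In the pocket with no contact force. I'll lower it the last 2–3 mm and release.

Call:
move_arm(
  series=[
    {"translation": [0,0,-0.06],"yaw": 0},
    {"translation": [0,0,-0.06],"yaw": 0},
    {"translation": [0,0,0],"yaw": 0},
    {"translation": [0,0,0],"yaw": 0},
  ],
)

```text
time_s: 21.65
tool_pos: [0.6063, -0.0792, 0.0436]
tool_rot: [180.0, -0.1, -0.8]
force: [0.4, -0.7, 0.3]
gripper_width: 0.0375
grasp_force: 30.0
```

Call:
move_arm(
  grip=0.3,
  series=[
    {"translation": [0,0,0],"yaw": 0},
    {"translation": [0,0,0],"yaw": 0},
    {"translation": [0,0,0],"yaw": 0},
    {"translation": [0,0,0.3],"yaw": 0},
    {"translation": [0,0,0.7],"yaw": 0},
    {"translation": [0,0,1],"yaw": 0},
    {"translation": [0,0,1],"yaw": 0},
    {"translation": [0,0,1],"yaw": 0},
    {"translation": [0,0,1],"yaw": 0},
    {"translation": [0,0,1],"yaw": 0},
    {"translation": [0,0,0.2],"yaw": 0},
    {"translation": [0,0,0],"yaw": 0},
    {"translation": [0,0,0],"yaw": 0},
  ],
)

```text
time_s: 22.73
tool_pos: [0.6052, -0.0789, 0.1973]
tool_rot: [-180.0, 0.0, -0.8]
force: [0.3, 0.1, 0.0]
gripper_width: 0.0611
grasp_force: 0.0
```

```bash
python3 look.py orange .03 o1.png
python3 - <<'E'
from h import *
d=np.load("last.npz"); W=d["W"]; hs=cv2.cvtColor(d["img"],cv2.COLOR_RGB2HSV)
m=(hs[...,0]<18)&(hs[...,1]>130)&np.isfinite(W[...,0])&(abs(W[...,0]-.605)<.045)&(abs(W[...,1]+.079)<.032)
q=W[m]; 
for n,k in (("plate",q[q[:,2]<.048]),("block",q[q[:,2]>.058])):
    A=np.c_[k[:,:2]-[.605,-.079],np.ones(len(k))]; c=np.linalg.lstsq(A,k[:,2],rcond=None)[0]; print(n,len(k),c.round(4))
p=read_camera("scene"); W=cloud(p); img=p["img"]; np.savez("s3.npz",W=W,img=img)
for c,b in (("green",(.42,-.247,.12)),("yellow",(.4256,-.095,.09))): print(c,mould(W,img,c,b))
E
```

```text
tcp [ 0.6052 -0.0789  0.1973] yaw -0.76 t 22.7333 w 0.06114166336841257
{'pix': (323, 223), 'c': array([ 0.6061, -0.0795]), 'yaw': -1.5, 'yaw_tab': -1.2, 'block': (62, 38), 'rect': [59, 124], 'ztop': 0.0655, 'n': 4911}
units [ 0.04 -0.02] yaw units -0.13
plate 1966 [ 0.0015 -0.0082  0.0399]
block 2522 [ 0.3118 -0.3095  0.0685]
green {'pix': (224, 228), 'c': array([ 0.4199, -0.2471]), 'yaw': 27.7, 'yaw_tab': 28.0, 'block': (66, 38), 'rect': [129, 59], 'ztop': 0.0362, 'n': 551}
yellow {'pix': (279, 238), 'c': array([ 0.4598, -0.0806]), 'yaw': -180.0, 'yaw_tab': 90.8, 'block': (0, 0), 'rect': [54, 26], 'ztop': 0.0194, 'n': 146}
```

View pics/o1.png

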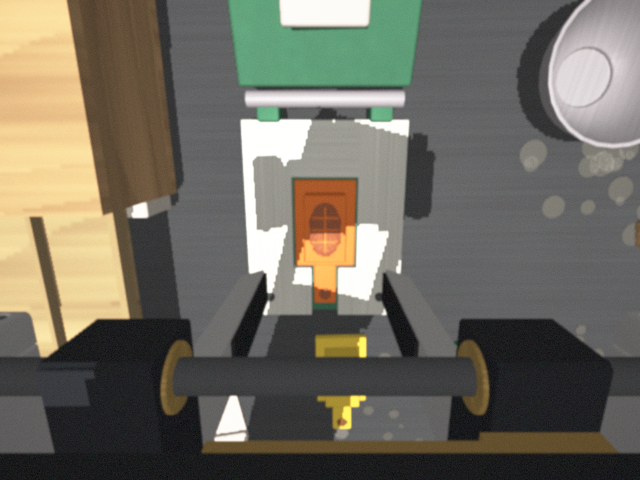

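The orange mould is seated flat at (325,240) with its tab in the slot; the plate reads 0.0399 m, level with the rim. Next is the large yellow one.

Call:
move_arm(
  grip=0.7,
  series=[
    {"translation": [-0.9,-0.08,0],"yaw": 0.1},
    {"translation": [-0.9,-0.08,0],"yaw": 0},
    {"translation": [-0.9,-0.08,0],"yaw": 0},
    {"translation": [-0.9,-0.08,0],"yaw": 0},
    {"translation": [-0.9,-0.08,0],"yaw": 0},
    {"translation": [-0.9,-0.08,0],"yaw": 0},
    {"translation": [-0.9,-0.08,0],"yaw": 0},
    {"translation": [-0.9,-0.08,0],"yaw": 0},
    {"translation": [0,0,0],"yaw": 0},
    {"translation": [0,0,0],"yaw": 0},
  ],
)

```text
time_s: 23.67
tool_pos: [0.4245, -0.0947, 0.1965]
tool_rot: [-179.9, 0.1, -0.2]
force: [0.2, 0.0, 1.0]
gripper_width: 0.0798
grasp_force: 0.0
```

```bash
python3 look.py yellow 0
```

```text
tcp [ 0.4245 -0.0947  0.1965] yaw -0.25 t 23.6667 w 0.07978786810193571
{'pix': (325, 222), 'c': array([ 0.4249, -0.0959]), 'yaw': 0.6, 'yaw_tab': 0.5, 'block': (62, 38), 'rect': [125, 60], 'ztop': 0.0349, 'n': 4428}
units [ 0.02 -0.05] yaw units 0.15
```

Call:
move_arm(
  series=[
    {"translation": [0.02,-0.04,-0.5],"yaw": 0.15},
    {"translation": [0,0,-1],"yaw": 0},
    {"translation": [0,0,-1],"yaw": 0},
    {"translation": [0,0,-1],"yaw": 0},
    {"translation": [0,0,-1],"yaw": 0},
    {"translation": [0,0,-1],"yaw": 0},
    {"translation": [0,0,-1],"yaw": 0},
    {"translation": [0,0,-0.5],"yaw": 0},
    {"translation": [0,0,-0.34],"yaw": 0},
    {"translation": [0,0,0],"yaw": 0},
    {"translation": [0,0,0],"yaw": 0},
  ],
)

```text
time_s: 24.63
tool_pos: [0.4267, -0.096, 0.0142]
tool_rot: [-180.0, 0.0, 0.7]
force: [0.2, -0.8, 0.4]
gripper_width: 0.08
grasp_force: 0.0
```

Call:
move_arm(
  grip=-1,
  series=[
    {"translation": [0,0,0],"yaw": 0},
    {"translation": [0,0,0],"yaw": 0},
    {"translation": [0,0,0],"yaw": 0},
    {"translation": [0,0,0],"yaw": 0},
    {"translation": [0,0,0],"yaw": 0},
    {"translation": [0,0,0],"yaw": 0},
    {"translation": [0,0,0],"yaw": 0},
    {"translation": [0,0,0],"yaw": 0},
  ],
)

```text
time_s: 25.3
tool_pos: [0.4263, -0.0961, 0.0147]
tool_rot: [180.0, -0.0, 0.7]
force: [-0.2, 0.2, 2.2]
gripper_width: 0.0377
grasp_force: 30.0
```

Call:
move_arm(
  series=[
    {"translation": [0,0,0.5],"yaw": 0},
    {"translation": [0,0,1],"yaw": 0},
    {"translation": [0,0,1],"yaw": 0},
    {"translation": [0,0,1],"yaw": 0},
    {"translation": [0,0,1],"yaw": 0},
    {"translation": [0,0,1],"yaw": 0},
    {"translation": [0.4,0.95,1],"yaw": -0.1},
    {"translation": [0.4,1,0.9],"yaw": 0},
    {"translation": [0.4,1,0],"yaw": 0},
    {"translation": [0.4,1,0],"yaw": 0},
    {"translation": [0.4,1,0],"yaw": 0},
    {"translation": [0.4,1,0],"yaw": 0},
    {"translation": [0.4,1,0],"yaw": 0},
    {"translation": [0.4,1,0],"yaw": 0},
    {"translation": [0.4,1,0],"yaw": 0},
    {"translation": [0.4,1,0],"yaw": 0},
    {"translation": [0.4,1,0],"yaw": 0},
    {"translation": [0.45,1,0],"yaw": 0},
    {"translation": [0,0,0],"yaw": 0},
    {"translation": [0,0,0],"yaw": 0},
  ],
)

```text
time_s: 26.97
tool_pos: [0.5469, 0.2036, 0.1984]
tool_rot: [180.0, 0.1, 0.2]
force: [0.1, -0.3, -1.6]
gripper_width: 0.0376
grasp_force: 30.0
```

```bash
python3 look.py yellow .19; python3 drw.py w5.png
```

```text
tcp [0.5469 0.2036 0.1984] yaw 0.23 t 26.9667 w 0.03764055509162808
{'pix': (324, 271), 'c': array([0.547 , 0.2034]), 'yaw': -179.8, 'yaw_tab': 179.8, 'block': (60, 38), 'rect': [84, 58], 'ztop': 0.2186, 'n': 10874}
units [ 0.   -0.01] yaw units -31.42
[0.54665645 0.20262111 0.19843496] [1.7994052e+02 1.2004150e-01 1.5928883e-01] 27.0167 0.03772772142405198 29.998348653316498
cab face x 0.6341691931741125
0.52 [(np.float64(0.0938), np.float64(0.1005), 97), (np.float64(0.2485), np.float64(0.2543), 74), (np.float64(0.2995), np.float64(0.3099), 80), (np.float64(0.3747), np.float64(0.3823), 121)]
0.55 [(np.float64(0.0937), np.float64(0.1005), 109), (np.float64(0.2483), np.float64(0.2542), 86), (np.float64(0.2985), np.float64(0.3101), 91), (np.float64(0.3745), np.float64(0.3823), 134)]
0.58 [(np.float64(0.0937), np.float64(0.1004), 116), (np.float64(0.1657), np.float64(0.1699), 59), (np.float64(0.2356), np.float64(0.3097), 828), (np.float64(0.3748), np.float64(0.3819), 142)]
0.6 [(np.float64(0.0937), np.float64(0.1004), 123), (np.float64(0.1657), np.float64(0.1699), 58), (np.float64(0.2356), np.float64(0.2392), 53), (np.float64(0.3051), np.float64(0.3098), 77), (np.float64(0.3747), np.float64(0.3825), 152)]
0.62 [(np.float64(0.0937), np.float64(0.1001), 130), (np.float64(0.1656), np.float64(0.1698), 65), (np.float64(0.2354), np.float64(0.2393), 60), (np.float64(0.3051), np.float64(0.3097), 75), (np.float64(0.3744), np.float64(0.3819), 167)]
```

Call:
move_arm(
  series=[
    {"translation": [0,0,-0.5],"yaw": 0},
    {"translation": [0,0,-1],"yaw": 0},
    {"translation": [0,0,-1],"yaw": 0},
    {"translation": [0,0,-0.8],"yaw": 0},
    {"translation": [0,0,-0.5],"yaw": 0},
    {"translation": [0,0,-0.3],"yaw": 0},
    {"translation": [0,0,-0.2],"yaw": 0},
    {"translation": [0,0,-0.1],"yaw": 0},
    {"translation": [0,0,-0.05],"yaw": 0},
    {"translation": [0,0,0],"yaw": 0},
    {"translation": [0,0,0],"yaw": 0},
  ],
)

```text
time_s: 27.98
tool_pos: [0.5483, 0.203, 0.0893]
tool_rot: [-180.0, -0.1, 0.1]
force: [-0.6, -1.0, -0.7]
gripper_width: 0.0378
grasp_force: 30.0
```

Call:
move_arm(
  series=[
    {"translation": [0,0,-0.05],"yaw": 0},
    {"translation": [0,0,0],"yaw": 0},
    {"translation": [0,0,0],"yaw": 0},
  ],
)

```text
time_s: 28.23
tool_pos: [0.5476, 0.2029, 0.0873]
tool_rot: [-180.0, -0.0, 0.1]
force: [-1.4, -0.2, -1.4]
gripper_width: 0.0377
grasp_force: 30.0
```

Call:
move_arm(
  grip=0.08,
  series=[
    {"translation": [0,0,0],"yaw": 0},
    {"translation": [0,0,0],"yaw": 0},
    {"translation": [0,0,0],"yaw": 0},
    {"translation": [0,0,0.3],"yaw": 0},
    {"translation": [0,0,0.7],"yaw": 0},
    {"translation": [0,0,1],"yaw": 0},
    {"translation": [0,0,1],"yaw": 0},
    {"translation": [0,0,1],"yaw": 0},
    {"translation": [0,0,0.6],"yaw": 0},
    {"translation": [0,0,0],"yaw": 0},
    {"translation": [0,0,0],"yaw": 0},
  ],
)

```text
time_s: 29.15
tool_pos: [0.5482, 0.2029, 0.2034]
tool_rot: [-180.0, -0.2, 0.1]
force: [-0.1, 0.3, -0.5]
gripper_width: 0.0507
grasp_force: 0.0
```

```bash
python3 look.py yellow .072
python3 - <<'E'
from h import *
p=read_camera("scene"); W=cloud(p); img=p["img"]
for c,b in (("green",(.42,-.247,.12)),("orange",(.605,-.08,.1))): print(c,mould(W,img,c,b,.03 if c=="orange" else 0))
E
```

```text
tcp [0.5482 0.2029 0.2034] yaw 0.1 t 29.15 w 0.05074058833528595
{'pix': (324, 240), 'c': array([0.5463, 0.2026]), 'yaw': 0.1, 'yaw_tab': -0.0, 'block': (62, 38), 'rect': [60, 124], 'ztop': 0.1069, 'n': 6031}
units [-0.08 -0.01] yaw units -0.0
green {'pix': (224, 228), 'c': array([ 0.4198, -0.2466]), 'yaw': 26.6, 'yaw_tab': 28.8, 'block': (65, 39), 'rect': [132, 58], 'ztop': 0.0352, 'n': 555}
orange {'pix': (285, 277), 'c': array([ 0.6081, -0.0788]), 'yaw': -1.7, 'yaw_tab': -0.1, 'block': (64, 37), 'rect': [59, 126], 'ztop': 0.066, 'n': 758}
```

Call:
move_arm(
  grip=0.7,
  series=[
    {"translation": [-0.3,-1,0],"yaw": 0.3},
    {"translation": [-0.3,-1,0],"yaw": 0.3},
    {"translation": [-0.3,-1,0],"yaw": 0.3},
    {"translation": [-0.3,-1,0],"yaw": 0.3},
    {"translation": [-0.3,-1,0],"yaw": 0.3},
    {"translation": [-0.3,-1,0],"yaw": 0.3},
    {"translation": [-0.3,-1,0],"yaw": 0.3},
    {"translation": [-0.3,-1,0],"yaw": 0.3},
    {"translation": [-0.3,-1,0],"yaw": 0.3},
    {"translation": [-0.3,-1,0],"yaw": 0.3},
    {"translation": [-0.3,-1,0],"yaw": 0.3},
    {"translation": [-0.3,-1,0],"yaw": 0.3},
    {"translation": [-0.3,-1,0],"yaw": 0.3},
    {"translation": [-0.3,-1,0],"yaw": 0.3},
    {"translation": [-0.3,-1,0],"yaw": 0.3},
    {"translation": [-0.3,-1,0],"yaw": 0.2},
    {"translation": [-0.3,-1,0],"yaw": 0},
    {"translation": [0,-1,0],"yaw": 0},
    {"translation": [0,0,0],"yaw": 0},
    {"translation": [0,0,0],"yaw": 0},
  ],
)

```text
time_s: 30.92
tool_pos: [0.4188, -0.2473, 0.2001]
tool_rot: [-179.8, 0.1, 26.9]
force: [0.0, -0.2, 0.1]
gripper_width: 0.08
grasp_force: 0.0
```

```bash
python3 look.py green 0
```

```text
tcp [ 0.4188 -0.2473  0.2001] yaw 26.89 t 30.9167 w 0.08003617082571785
{'pix': (325, 221), 'c': array([ 0.4185, -0.248 ]), 'yaw': 27.6, 'yaw_tab': 27.1, 'block': (63, 38), 'rect': [122, 57], 'ztop': 0.035, 'n': 3887}
units [-0.01 -0.03] yaw units 0.12
```

Call:
move_arm(
  series=[
    {"translation": [0,-0.02,-0.5],"yaw": 0.1},
    {"translation": [0,0,-1],"yaw": 0},
    {"translation": [0,0,-1],"yaw": 0},
    {"translation": [0,0,-1],"yaw": 0},
    {"translation": [0,0,-1],"yaw": 0},
    {"translation": [0,0,-1],"yaw": 0},
    {"translation": [0,0,-1],"yaw": 0},
    {"translation": [0,0,-0.5],"yaw": 0},
    {"translation": [0,0,-0.24],"yaw": 0},
    {"translation": [0,0,0],"yaw": 0},
    {"translation": [0,0,0],"yaw": 0},
  ],
)

```text
time_s: 31.88
tool_pos: [0.4201, -0.247, 0.0211]
tool_rot: [-180.0, -0.0, 27.7]
force: [-0.1, 0.0, -0.0]
gripper_width: 0.0797
grasp_force: 0.0
```

Call:
move_arm(
  grip=-1,
  series=[
    {"translation": [0,0,0],"yaw": 0},
    {"translation": [0,0,0],"yaw": 0},
    {"translation": [0,0,0],"yaw": 0},
    {"translation": [0,0,0],"yaw": 0},
    {"translation": [0,0,0],"yaw": 0},
    {"translation": [0,0,0],"yaw": 0},
    {"translation": [0,0,0],"yaw": 0},
    {"translation": [0,0,0],"yaw": 0},
  ],
)

```text
time_s: 32.55
tool_pos: [0.4198, -0.2477, 0.0211]
tool_rot: [-180.0, 0.0, 27.6]
force: [0.6, -0.5, 1.8]
gripper_width: 0.0379
grasp_force: 30.0
```

Call:
move_arm(
  series=[
    {"translation": [0,0,0.5],"yaw": 0},
    {"translation": [0,0,1],"yaw": 0},
    {"translation": [0,0,1],"yaw": 0},
    {"translation": [0,0,1],"yaw": 0},
    {"translation": [0.3,1,1],"yaw": -0.3},
    {"translation": [0.3,1,1],"yaw": -0.3},
    {"translation": [0.3,1,1],"yaw": -0.3},
    {"translation": [0.3,1,0.7],"yaw": -0.3},
    {"translation": [0.3,1,0],"yaw": -0.3},
    {"translation": [0.3,1,0],"yaw": -0.3},
    {"translation": [0.3,1,0],"yaw": -0.3},
    {"translation": [0.3,1,0],"yaw": -0.3},
    {"translation": [0.3,1,0],"yaw": -0.3},
    {"translation": [0.3,1,0],"yaw": -0.3},
    {"translation": [0.3,1,0],"yaw": -0.3},
    {"translation": [0.3,1,0],"yaw": -0.3},
    {"translation": [0.3,1,0],"yaw": -0.3},
    {"translation": [0.3,1,0],"yaw": -0.3},
    {"translation": [0.3,0.8,0],"yaw": -0.3},
    {"translation": [0.6,0.4,0],"yaw": -0.3},
  ],
)

```text
time_s: 34.22
tool_pos: [0.5459, 0.1349, 0.2]
tool_rot: [-180.0, 0.2, 0.2]
force: [-0.0, 0.4, -2.1]
gripper_width: 0.0377
grasp_force: 30.0
```

Call:
move_arm(
  series=[
    {"translation": [0,0,0],"yaw": 0},
    {"translation": [0,0,0],"yaw": 0},
    {"translation": [0,0,0],"yaw": 0},
  ],
)

```text
time_s: 34.47
tool_pos: [0.5465, 0.1317, 0.2002]
tool_rot: [180.0, 0.1, 0.1]
force: [0.5, -0.3, -1.7]
gripper_width: 0.0378
grasp_force: 30.0
```

```bash
python3 look.py green .18; python3 drw.py w6.png
```

```text
tcp [0.5465 0.1317 0.2002] yaw 0.12 t 34.4667 w 0.037754558150716225
{'pix': (324, 270), 'c': array([0.5453, 0.1315]), 'yaw': 179.5, 'yaw_tab': 178.9, 'block': (63, 38), 'rect': [57, 90], 'ztop': 0.2139, 'n': 10457}
units [-0.05 -0.01] yaw units 31.31
[0.54653746 0.13145512 0.2003593 ] [1.79973495e+02 9.36107732e-02 8.20058946e-02] 34.5167 0.03792691004824677 29.96883988380432
cab face x 0.6341097447558307
0.52 [(np.float64(0.1759), np.float64(0.1838), 102), (np.float64(0.2289), np.float64(0.2547), 243), (np.float64(0.3049), np.float64(0.3104), 65), (np.float64(0.3747), np.float64(0.3829), 149)]
0.55 [(np.float64(0.1757), np.float64(0.1837), 110), (np.float64(0.2287), np.float64(0.2549), 264), (np.float64(0.3047), np.float64(0.3099), 68), (np.float64(0.3738), np.float64(0.3825), 157)]
0.58 [(np.float64(0.0938), np.float64(0.0999), 87), (np.float64(0.1656), np.float64(0.31), 1569), (np.float64(0.3745), np.float64(0.3822), 168)]
0.6 [(np.float64(0.0939), np.float64(0.0999), 91), (np.float64(0.1656), np.float64(0.1699), 52), (np.float64(0.2352), np.float64(0.24), 75), (np.float64(0.3046), np.float64(0.3096), 95), (np.float64(0.3744), np.float64(0.3835), 180)]
0.62 [(np.float64(0.0938), np.float64(0.0999), 90), (np.float64(0.1656), np.float64(0.1693), 60), (np.float64(0.2352), np.float64(0.2399), 75), (np.float64(0.3049), np.float64(0.31), 101), (np.float64(0.3737), np.float64(0.3823), 197)]
```

Call:
move_arm(
  series=[
    {"translation": [0,0.05,-0.5],"yaw": 0},
    {"translation": [0,0,-1],"yaw": 0},
    {"translation": [0,0,-1],"yaw": 0},
    {"translation": [0,0,-0.7],"yaw": 0},
    {"translation": [0,0,-0.4],"yaw": 0},
    {"translation": [0,0,-0.3],"yaw": 0},
    {"translation": [0,0,-0.2],"yaw": 0},
    {"translation": [0,0,-0.1],"yaw": 0},
    {"translation": [0,0,0],"yaw": 0},
    {"translation": [0,0,0],"yaw": 0},
  ],
)

```text
time_s: 35.4
tool_pos: [0.5483, 0.1335, 0.0969]
tool_rot: [-180.0, -0.1, 0.1]
force: [-0.1, 0.2, -1.3]
gripper_width: 0.0374
grasp_force: 30.0
```

Call:
move_arm(
  series=[
    {"translation": [0,0,-0.05],"yaw": 0},
    {"translation": [0,0,-0.03],"yaw": 0},
    {"translation": [0,0,0],"yaw": 0},
    {"translation": [0,0,0],"yaw": 0},
  ],
)

```text
time_s: 35.73
tool_pos: [0.5476, 0.1335, 0.0942]
tool_rot: [-180.0, -0.0, 0.1]
force: [0.7, 0.1, -1.0]
gripper_width: 0.0374
grasp_force: 30.0
```

Call:
move_arm(
  series=[
    {"translation": [0,0,-0.04],"yaw": 0},
    {"translation": [0,0,0],"yaw": 0},
    {"translation": [0,0,0],"yaw": 0},
  ],
)

```text
time_s: 35.98
tool_pos: [0.5477, 0.1335, 0.0931]
tool_rot: [-180.0, -0.0, 0.1]
force: [-0.1, -0.6, -1.3]
gripper_width: 0.0376
grasp_force: 30.0
```

Call:
move_arm(
  grip=0.08,
  series=[
    {"translation": [0,0,0],"yaw": 0},
    {"translation": [0,0,0],"yaw": 0},
    {"translation": [0,0,0],"yaw": 0},
    {"translation": [0,0,0.3],"yaw": 0},
    {"translation": [0,0,0.7],"yaw": 0},
    {"translation": [0,0,1],"yaw": 0},
    {"translation": [0,0,1],"yaw": 0},
    {"translation": [0,0,1],"yaw": 0},
    {"translation": [0,0,0.6],"yaw": 0},
    {"translation": [0,0,0],"yaw": 0},
    {"translation": [0,0,0],"yaw": 0},
  ],
)

```text
time_s: 36.9
tool_pos: [0.5481, 0.1336, 0.2093]
tool_rot: [-180.0, -0.2, 0.1]
force: [-0.1, -0.0, -0.1]
gripper_width: 0.0506
grasp_force: 0.0
```

```bash
python3 look.py green .072 w7.png
python3 - <<'E'
from h import *
d=np.load("last.npz"); W=d["W"]; f=np.isfinite(W[...,0])
for n,y in (("green",.133),("yellow",.2028),("blue",.2727)):
    for a,b in ((-.065,-.05),(-.012,.012),(.034,.04)):
        m=f&(W[...,0]>.5475+a)&(W[...,0]<.5475+b)&(abs(W[...,1]-y)<(.009 if a<-.04 else .027)); print(n,a,m.sum(),np.percentile(W[m][:,2],[10,50,90]).round(4) if m.any() else "")
p=read_camera("scene"); Ws=cloud(p); save(p,"s4.png"); img=p["img"]
print("orange",mould(Ws,img,"orange",(.605,-.08,.1),.03))
E
```

```text
tcp [0.5481 0.1336 0.2093] yaw 0.11 t 36.9 w 0.05063438958670749
{'pix': (324, 237), 'c': array([0.5468, 0.1331]), 'yaw': -0.5, 'yaw_tab': -0.8, 'block': (62, 38), 'rect': [55, 121], 'ztop': 0.1069, 'n': 5155}
units [-0.05 -0.02] yaw units -0.11
green -0.065 301 [0.0812 0.082  0.0829]
green -0.012 5708 [0.1056 0.2512 0.3108]
green 0.034 596 [0.0813 0.0824 0.3263]
yellow -0.065 30 [0.0808 0.0818 0.0832]
yellow -0.012 4290 [0.1049 0.3106 0.32  ]
yellow 0.034 1219 [0.0817 0.3146 0.3289]
blue -0.065 294 [0.0813 0.082  0.0828]
blue -0.012 1858 [0.0825 0.106  0.1073]
blue 0.034 440 [0.0812 0.0822 0.083 ]
orange {'pix': (285, 277), 'c': array([ 0.6086, -0.0788]), 'yaw': -1.8, 'yaw_tab': -0.3, 'block': (67, 37), 'rect': [59, 126], 'ztop': 0.0657, 'n': 756}
```

View pics/s4.png

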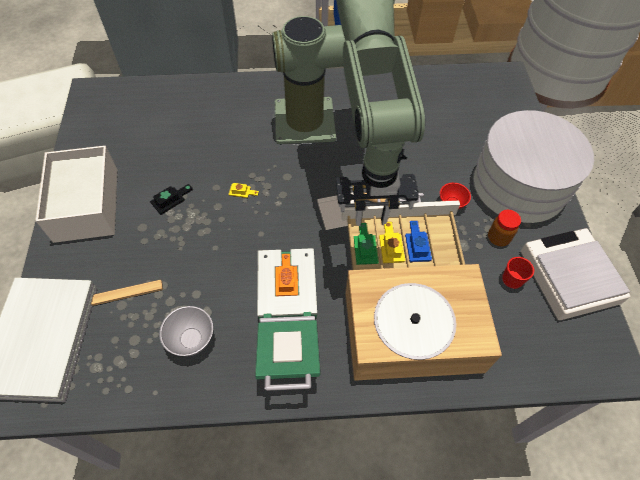

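View pics/w7.png

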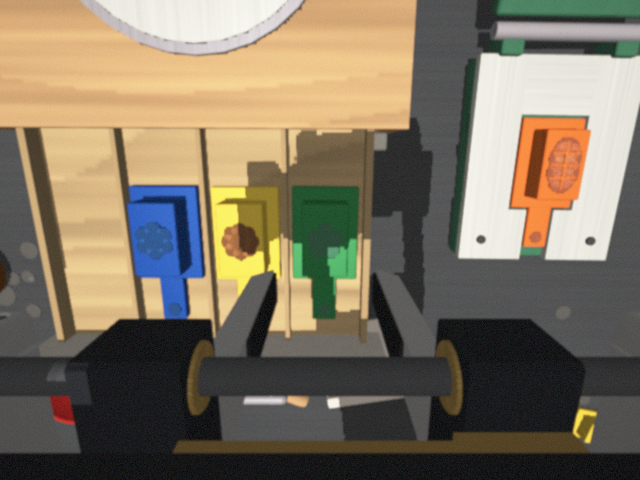

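All three moulds lie flat in compartments of their own: green at (325,250), yellow at (245,240) and blue at (165,240). The plates read 0.082 m, and orange is still seated in the press. Now to shut the drawer.

Call:
move_arm(
  grip=-1,
  series=[
    {"translation": [-0.75,0.42,0],"yaw": 0},
    {"translation": [-0.75,0.42,0],"yaw": 0},
    {"translation": [-0.75,0.42,0],"yaw": 0},
    {"translation": [-0.75,0.42,0],"yaw": 0},
    {"translation": [-0.75,0.42,0],"yaw": 0},
    {"translation": [-0.75,0.42,0],"yaw": 0},
    {"translation": [-0.75,0.42,0],"yaw": 0},
    {"translation": [-0.75,0.42,0],"yaw": 0},
    {"translation": [-0.75,0.42,0],"yaw": 0},
    {"translation": [-0.75,0.42,0],"yaw": 0},
    {"translation": [0,0,0],"yaw": 0},
    {"translation": [0,0,-0.5],"yaw": 0},
    {"translation": [0,0,-1],"yaw": 0},
    {"translation": [0,0,-1],"yaw": 0},
    {"translation": [0,0,-1],"yaw": 0},
    {"translation": [0,0,-0.8],"yaw": 0},
    {"translation": [0,0,-0.4],"yaw": 0},
    {"translation": [0,0,0],"yaw": 0},
    {"translation": [0,0,0],"yaw": 0},
  ],
)

```text
time_s: 38.58
tool_pos: [0.3598, 0.2381, 0.0899]
tool_rot: [180.0, 0.1, 0.1]
force: [0.8, -0.2, 0.7]
gripper_width: 0.0001
grasp_force: 0.0
```

Call:
move_arm(
  series=[
    {"translation": [0.3,0,0],"yaw": 0},
    {"translation": [0.3,0,0],"yaw": 0},
    {"translation": [0.15,0,0],"yaw": 0},
    {"translation": [0.15,0,0],"yaw": 0},
    {"translation": [0.2,0,0],"yaw": 0},
    {"translation": [0.3,0,0],"yaw": 0},
    {"translation": [0.4,0,0],"yaw": 0},
    {"translation": [0.4,0,0],"yaw": 0},
    {"translation": [0.4,0,0],"yaw": 0},
    {"translation": [0.4,0,0],"yaw": 0},
    {"translation": [0.4,0,0],"yaw": 0},
    {"translation": [0.4,0,0],"yaw": 0},
    {"translation": [0.4,0,0],"yaw": 0},
    {"translation": [0.4,0,0],"yaw": 0},
    {"translation": [0.4,0,0],"yaw": 0},
    {"translation": [0.4,0,0],"yaw": 0},
    {"translation": [0.4,0,0],"yaw": 0},
    {"translation": [0.4,0,0],"yaw": 0},
    {"translation": [0.4,0,0],"yaw": 0},
    {"translation": [0.4,0,0],"yaw": 0},
  ],
)

```text
time_s: 40.25
tool_pos: [0.5358, 0.2383, 0.0903]
tool_rot: [180.0, 0.0, 0.1]
force: [-2.3, -1.5, 0.5]
gripper_width: 0.0006
grasp_force: 1.1
```

Call:
move_arm(
  series=[
    {"translation": [0.35,0,0],"yaw": 0},
    {"translation": [0.3,0,0],"yaw": 0},
    {"translation": [0.25,0,0],"yaw": 0},
    {"translation": [0.15,0,0],"yaw": 0},
    {"translation": [0.1,0,0],"yaw": 0},
    {"translation": [0,0,0],"yaw": 0},
    {"translation": [0,0,0],"yaw": 0},
  ],
)

```text
time_s: 40.83
tool_pos: [0.5641, 0.2388, 0.0907]
tool_rot: [-180.0, -0.1, 0.1]
force: [-1.1, 0.0, -0.8]
gripper_width: 0.0005
grasp_force: 0.0
```

Now creeping to the stop.

Call:
move_arm(
  series=[
    {"translation": [0.1,0,0],"yaw": 0},
    {"translation": [0.1,0,0],"yaw": 0},
    {"translation": [0,0,0],"yaw": 0},
    {"translation": [0,0,0],"yaw": 0},
  ],
)

```text
time_s: 41.17
tool_pos: [0.5687, 0.2387, 0.0905]
tool_rot: [-180.0, -0.0, 0.1]
force: [-1.0, 0.3, 0.9]
gripper_width: 0.0004
grasp_force: 0.5
```

Call:
move_arm(
  series=[
    {"translation": [0.08,0,0],"yaw": 0},
    {"translation": [0,0,0],"yaw": 0},
    {"translation": [0,0,0],"yaw": 0},
  ],
)

```text
time_s: 41.42
tool_pos: [0.5688, 0.2387, 0.0905]
tool_rot: [180.0, 0.2, 0.1]
force: [-4.1, -0.0, 4.6]
gripper_width: 0.0002
grasp_force: 2.9
```

Call:
move_arm(
  series=[
    {"translation": [0.1,0,0],"yaw": 0},
    {"translation": [0,0,0],"yaw": 0},
    {"translation": [0,0,0],"yaw": 0},
  ],
)

```text
time_s: 41.67
tool_pos: [0.5689, 0.2387, 0.0904]
tool_rot: [180.0, 0.5, 0.1]
force: [-10.9, -0.5, 8.9]
gripper_width: 0.0007
grasp_force: 5.7
```

Call:
move_arm(
  series=[
    {"translation": [-0.5,0,0],"yaw": 0},
    {"translation": [-1,0,0],"yaw": 0},
    {"translation": [-1,0,0],"yaw": 0},
    {"translation": [-0.5,0,1],"yaw": 0},
    {"translation": [0,0,1],"yaw": 0},
    {"translation": [0,0,1],"yaw": 0},
    {"translation": [0,0,1],"yaw": 0},
    {"translation": [0,0,0.5],"yaw": 0},
    {"translation": [0,0,0],"yaw": 0},
    {"translation": [0,0,0],"yaw": 0},
  ],
)

```text
time_s: 42.5
tool_pos: [0.4987, 0.2385, 0.2031]
tool_rot: [-180.0, -0.1, 0.1]
force: [-0.1, -0.7, -0.8]
gripper_width: 0.0007
grasp_force: 0.0
```

Run:
```python
from h import *
p=read_camera("wrist"); W=cloud(p); f=np.isfinite(W[...,0])
for lo,hi,n in ((.113,.1215,"panel"),(.126,.137,"cab")):
    m=f&(W[...,2]>lo)&(W[...,2]<hi)&(W[...,0]>.55)&(W[...,0]<.66)&(abs(W[...,1]-.238)<.1); q=W[m]; print(n,len(q),np.percentile(q[:,0],[1,50,99]).round(4) if len(q) else "")
p=read_camera("scene"); W=cloud(p); save(p,"s5.png"); print("orange",mould(W,p["img"],"orange",(.605,-.08,.1),.03))
print(state()["tool_pos"],state()["force"])
```

```text
panel 7481 [0.6189 0.6263 0.6343]
cab 15254 [0.6339 0.6466 0.6596]
orange {'pix': (285, 277), 'c': array([ 0.6085, -0.079 ]), 'yaw': -2.3, 'yaw_tab': -0.1, 'block': (65, 37), 'rect': [59, 125], 'ztop': 0.0659, 'n': 750}
[0.49710873 0.23804338 0.20090421] [ 0.40173621 -0.74210526 -0.37267889]
```

View pics/s5.png

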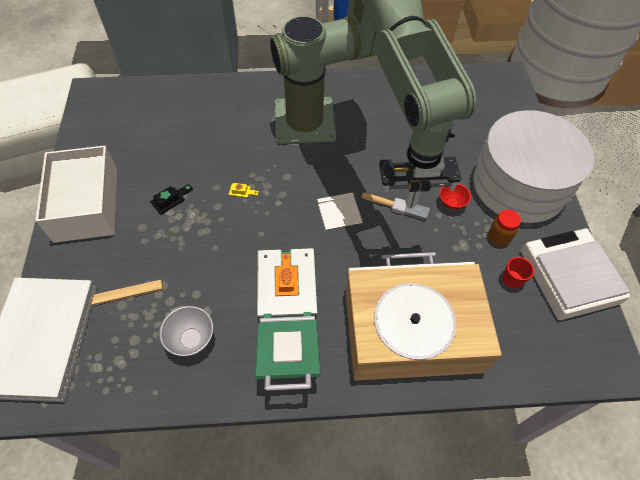

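The panel's back is at x=0.634, flush with the cabinet face at 0.634, so the drawer is fully shut. Orange is seated at (286,277), the bystanders haven't moved and the robot is clear.

```bash
python3 -c "
from workcell import finish_job
print(finish_job())"
```

```text
the job is handed in; nothing more can be done
None
```

The orange mould is seated in the press; the blue, yellow and green moulds lie flat in their own compartments, the drawer is fully shut, and the job is handed in (no white mould was there).

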